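# Fetch the glue bottle from the roll-front bench store

## Robot

A 6-joint arm with a two-finger parallel gripper is mounted at the origin on a cart in front of the work surface, level with it; the furniture and walls round the work are solid. World frame = base frame: x ahead of the robot, y to its left, z up, the work surface at z = 0. Lengths are in m, angles in rad, forces in N, time in s.
With the tool pointing down it reaches from about 0.275 to 0.725 m from the base axis. Payload 15.9 kg.
Tool frame: the origin (TCP) lies at the very end of the fingers, on their centre line; the grasp point (between the pads) lies 19 mm behind it; z points along the fingers, y is the direction in which the jaws open and shut (so a half turn about z gives the same grasp; the last joint's range is limited). The gripper opens to 85 mm and grips with 20 to 120 N. Pads are 22 mm wide; open, the fingers measure 114 mm over their backs; the gripper's body (76 mm by 85 mm) begins 54 mm behind the grasp point. The pads swing forward as they close: fully open they stand 13 mm farther back than shut.
Start: joints at [-1.319, 0.213, -0.034, 1.323, 0, 1.571], TCP at [0.125, -0.484, 0.21] pointing down, gripper open.
Joint ranges: [-2.98, 2.98], [-0.74, 1.72], [-1.14, 1.35], [-2.1, 2.04], [-1.57, 1.44], [-3.14, 3.14]. Speed limits (rad/s): [1.89, 1.89, 2.39, 2.57, 3.14, 3.14].

## Interface

Orientations are given as a 3x3 rotation matrix whose columns are the frame's x, y, z axes.
In Python, from cell import robot, read_camera, search_frame, outline_of, spot_point gives the robot as it stands.
- The arm moves only by the tool move_arm, never from a script. Its argument "targets" is one flat list of numbers, 7 for each row, row after row: the finger opening in m, from 0 to 0.0854, then the shift along the world's x, y, z in m, then the turn, a rotation vector about the world's x, y, z in degrees. In form: [fingers, tx, ty, tz, rx, ry, rz, fingers, tx, ty, tz, rx, ry, rz, ...]. A call has exactly 10 rows; each row shifts and turns the commanded pose from where the row before left it; what a row does not reach is not made up. A row lasts 1/12 s, in which the tool goes at most 41.7 mm and 7.16 degrees, less where a joint would pass 70% of its speed; a pose out of reach is approached as far as the arm can. A call is refused whole if a number of a shift passes 0.0417 or a number of a turn 7.16, either way. A call with a gripper value outside its range is refused whole. The fingers move at their own pace and stop on an object; the grip force is fixed at half the most. Time passes only in rows, so rows that do not move let the fingers close, or fill a call up. It gives the time, the measured TCP pose, the force and the opening at its end, in the units of the state.
- robot.get_obs(): the state, without advancing time (a new reading comes with each control period).
- read_camera(name): name is "side" or "top" or "wrist"; returns a dict with "frame" (420x560x3 uint8, blue, green, red), "fovy" (degrees; the focal length in pixels is half the picture's height over the tangent of half this angle, whatever the lens; pixels are square), "cx", "cy" (the principal point, pixels), "view" (4x4, takes a point from world to camera coordinates). Camera axes: x right, y down, z forward; pixel columns grow to the right and rows downward; lengths in m; the calibration is good to about 2 mm. A picture is of the moment at which its call begins. There is no depth.
- robot.sign_off(): hands the job in, once; it reports no verdict.
Trained networks look in the newest picture that a camera, given by its name, has taken for a name from the list of things; names that differ only in an ending like _2 or _b are one class to them, and where a whole thing is asked for, a point or a joint stands for the part that bears it (a point fixed in the world has none). Each returns a list of dicts, best first, with "conf" (0 to 1); they miss things now and then, are a little off and sometimes report something else, mostly with a low value. They report only what shows in the picture. A call takes as long as a camera call.
- search_frame(camera, target): "point" ([x, y, z] in m, in world coordinates, good to about 4 mm: the middle of the surface that is visible of it).
- outline_of(camera, target): "region" (420x560 bool, what is visible of it).
- spot_point(camera, target): "point" ([x, y, z] in m, in world coordinates, good to about 4 mm: a listed point, or the origin of a listed thing).
The state is a dict: "t": time; "joint_pos": joint angles; "dq": joint speeds; "joint_efforts": joint torques, N m; "position": TCP position; "eef_rot": TCP orientation; "ft_force": force on the tool from outside, world axes, zero at the start; "moment": the same for the moment, N m; "finger_gap": opening from 0.0 (shut) to 1.0 (fully open).
Only numpy, scipy, OpenCV 4.12 (cv2) and the standard library are available. Lean on these libraries where they do the work, as an engineer would, in place of code of your own. Each camera call takes 0.05 s, during which the arm holds its last target.

## Task

Get the glue bottle out of the roll-front bench store: roll the slatted door all the way back by its pull rod, lift the bottle out and stand it upright on the rubber mat beside the store. Then roll the door shut again and press it fully home, past its ball catch; leave the other things in the store and on the bench where they are.

Things in the scene. Friction and masses are not known exactly. Their poses are not given: they have to be found in the camera images.
- store: plywood bench store, fixed, 350 wide, 265 deep, 217 high; origin: centre of underside, x to its back, y to its left. Cheeks, 217 high over x -50 to 50, inner faces at y = +-160. Floor 12 high; partitions at y = -100, 0, 100, 60 high; front lip at x = -105, 40 high. Roof over x > -5; the open door's rail edge is at x = -32, 196 up: no room straight above the bottle for a gripper, reach in tipped forward
- tambour (a joint): roll angle of the slatted door, rad, 95 mm of travel each: 0 = shut and caught, 2.26 = all the way back. It runs 115 mm straight up the front (70 deg steep), then round the bend (95 mm radius, axis y at x = -1, z = 108 in the store). Stays where left; 2 to 9 N move it. A sprung ball catch holds the last 15 mm: some 8 N to press past it, 12 N to pull out; below about 7 mm it draws the door home
- rod (a point): middle of the pull rod on the door's 30 mm bottom rail: steel bar 12 diameter, 130 long along its y axis, on posts 57 either side, 32 clear of the rail. x axis: the way the door opens along its track here (70 deg up when shut, 10 deg up when open); z axis: outward from the door. Shut it is 46 above the bench, 169 in front of the store's origin; open 243 up, 24 in front
- bottle_mid (a point): centre, 79 up, of the upright glue bottle (plain squeeze bottle, 52 diameter up to 114, narrow nozzle to 158; 0.15 to 0.3 kg), which stands in one of the store's two middle bays (95 wide, y about 50 or -50, x about -50); z is its long axis
- glue_mat: rubber mat 100 x 100 x 4 on the bench to the right of the store, fixed; origin: centre of its underside
- oil_can: oil can, 62 diameter body 68 high, thin bent spout to 147, in the other middle bay; origin: centre of its underside. Stays where it is
- tin_can: open empty tin, 72 diameter, 85 high, on the bench in front of the mat; origin: centre of its underside. Stays where it is

How it is judged:
By the outcome, as a careful person would: the job done as asked, in the order asked, and still so for the second after the job is handed in, with the robot touching nothing.
It also fails if it takes over 72 s, if anything falls off the work surface, if the arm or the gripper's body presses on something with over 40 N, if the wrist force passes 120 N, or if a joint passes its speed limit or range.

## Working session

There is one attempt and no reset: what is moved stays moved. The work goes in short steps, Python scripts to look and compute and a tool call to move; the robot and the scene stay as the last step left them, time stands still between calls to the robot, and variables do not carry over. Pictures are saved under pics/ and viewed, and the job is handed in when it is done.

Besides the shell and the picture viewer there is one more tool, called after "Request:" by a JSON object that holds its "fn" and its "kwargs". move_arm: Moves the arm, as the interface text tells. Its arguments: {"type":"object","properties":{"targets":{"type":"array"}},"required":["targets"]}

```bash
ls -la; mkdir -p pics
cat > h.py <<'E'
import numpy as np, cv2
from cell import robot, read_camera, search_frame, outline_of, spot_point
np.set_printoptions(precision=4,suppress=True)
def K(c):
    f=c["frame"].shape[0]/2/np.tan(np.radians(c["fovy"])/2); return f,c["cx"],c["cy"]
def proj(c,p):
    f,cx,cy=K(c); q=c["view"]@np.append(p,1); return np.array([cx+f*q[0]/q[2],cy+f*q[1]/q[2]])
def ray(c,u,v):
    f,cx,cy=K(c); V=c["view"]; R=V[:3,:3]; o=-R.T@V[:3,3]; d=R.T@np.array([(u-cx)/f,(v-cy)/f,1]); return o,d/np.linalg.norm(d)
def onz(c,u,v,z):
    o,d=ray(c,u,v); return o+d*(z-o[2])/d[2]
def tri(r1,r2):
    (o1,d1),(o2,d2)=r1,r2
    A=np.stack([d1,-d2],1); s=np.linalg.lstsq(A,o2-o1,rcond=None)[0]
    a=o1+d1*s[0]; b=o2+d2*s[1]; return (a+b)/2,np.linalg.norm(a-b)
E
python3 - <<'E'
from h import *
o=robot.get_obs()
for k in o: print(k,np.array(o[k]))
for n in ["side","top","wrist"]:
    c=read_camera(n); cv2.imwrite(f"pics/{n}0.png",c["frame"]); print(n,c["fovy"],c["cx"],c["cy"]);print(c["view"])
    for t in ["store","rod","bottle_mid","glue_mat","oil_can","tin_can","tambour"]:
        for f in (search_frame,spot_point):
            try:
                r=f(n,t); print(n,t,f.__name__,[(np.array(x["point"]),round(x["conf"],2)) for x in r[:2]])
            except Exception as e: print(n,t,f.__name__,repr(e)[:80])
print(robot.get_obs()["t"])
E
```

```text
total 12
drwxr-xr-x  3 agent agent 4096 Dec  7 15:51 .
drwxr-xr-x 23 root  root  4096 Dec  7 15:51 ..
drwxr-xr-x  2 agent agent 4096 Dec  7 15:51 pics
t 0.0
joint_pos [-1.319   0.2134 -0.035   1.3235 -0.      1.5708]
dq [ 0.0007  0.0011 -0.0004  0.0013  0.0009  0.001 ]
joint_efforts [  0.0047 -68.6157  48.7118   0.0176   0.0005   0.    ]
position [ 0.1245 -0.4839  0.2091]
eef_rot [[ 0.9685  0.2491 -0.0003]
 [ 0.2491 -0.9685  0.0011]
 [-0.     -0.0011 -1.    ]]
ft_force [-0.3199 -0.0242 -0.4049]
moment [-0.0093 -0.0181  0.0052]
finger_gap 0.9972081894263733
side 47.109738604800114 280.0806743419871 205.14488935612832
[[-0.7629 -0.646   0.0247  0.4435]
 [-0.3057  0.3269 -0.8943  0.2155]
 [ 0.5697 -0.6898 -0.4469  0.9582]
 [ 0.      0.      0.      1.    ]]
side store call [(array([0.5229, 0.2914, 0.1213]), 0.94), (array([0.4753, 0.2817, 0.0411]), 0.54)]
side store call [(array([ 0.6048,  0.2252, -0.0035]), 0.64)]
side rod call [(array([0.4754, 0.2842, 0.0419]), 0.6)]
side rod call [(array([0.4431, 0.2695, 0.0461]), 0.85)]
side bottle_mid call [(array([0.4768, 0.2821, 0.0394]), 0.31)]
s
[... 1270 characters left out ...]
, 0.2532, 0.1593]), 0.68)]
top tambour call ValueError('it knows: bottle_mid, glue_mat, oil_can, rod, store, tin_can')
wrist 67.81700395561057 277.7539525434415 209.21004050554993
[[ 0.2492 -0.9685 -0.0003 -0.5005]
 [-0.9185 -0.2364  0.3169 -0.042 ]
 [-0.307  -0.0787 -0.9485  0.381 ]
 [ 0.      0.      0.      1.    ]]
wrist store call []
wrist store call []
wrist rod call []
wrist rod call []
wrist bottle_mid call []
wrist bottle_mid call []
wrist glue_mat call []
wrist glue_mat call []
wrist oil_can call []
wrist oil_can call []
wrist tin_can call []
wrist tin_can call []
wrist tambour call []
wrist tambour call ValueError('it knows: bottle_mid, glue_mat, oil_can, rod, store, tin_can')
2.1
```

View pics/side0.png

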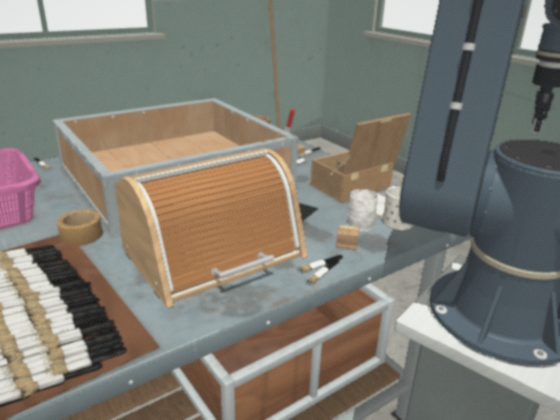

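View pics/top0.png

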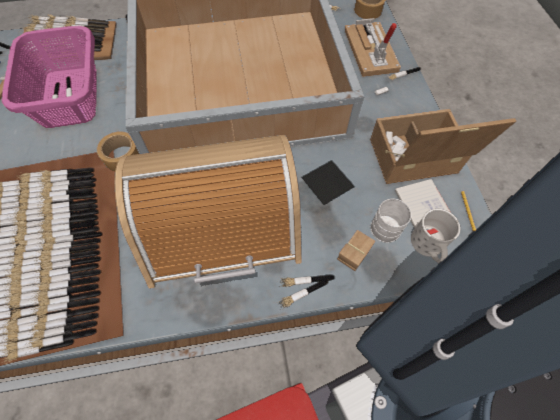

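```bash
cat >> h.py <<'E'
def Spose(rod,psi):
    ex=np.array([np.cos(psi),np.sin(psi),0]); ey=np.array([-ex[1],ex[0],0]); 
    o=np.array([rod[0],rod[1],0])+0.169*ex; return ex,ey,o
def S2W(S,p): ex,ey,o=S; return o+ex*p[0]+ey*p[1]+np.array([0,0,p[2]])
E
cat > ov.py <<'E'
from h import *
import sys
psi=np.radians(float(sys.argv[1])); S=Spose((float(sys.argv[2]),float(sys.argv[3])),psi)
for n in ["side","top"]:
    c=read_camera(n); im=cv2.resize(c["frame"],None,fx=2,fy=2,interpolation=cv2.INTER_CUBIC)
    def L(a,b,col=(0,255,0)):
        p=proj(c,S2W(S,a))*2;q=proj(c,S2W(S,b))*2
        cv2.line(im,tuple(int(v) for v in p),tuple(int(v) for v in q),col,1)
    for s in (-.175,.175):
        L((-.1325,s,0),(.1325,s,0)); L((-.05,s,.217),(.05,s,.217)); 
        L((-.1325,s,0),(-.05,s,.217))
    L((-.1325,-.175,0),(-.1325,.175,0)); L((-.05,-.175,.217),(-.05,.175,.217))
    L((-.169,-.065,.046),(-.169,.065,.046),(255,0,0))
    x0,y0=(200,250) if n=="side" else (200,250)
    cv2.imwrite(f"pics/ov_{n}_{sys.argv[4]}.png",im[y0:y0+420,x0:x0+560])
E
python3 ov.py -15 0.444 0.2694 a
```

```text
(no output)
```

View pics/ov_side_a.png

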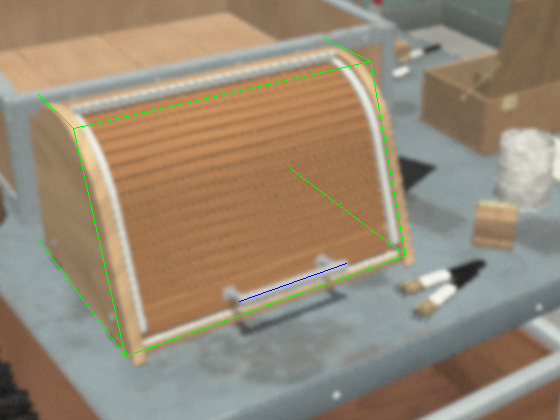

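View pics/ov_top_a.png

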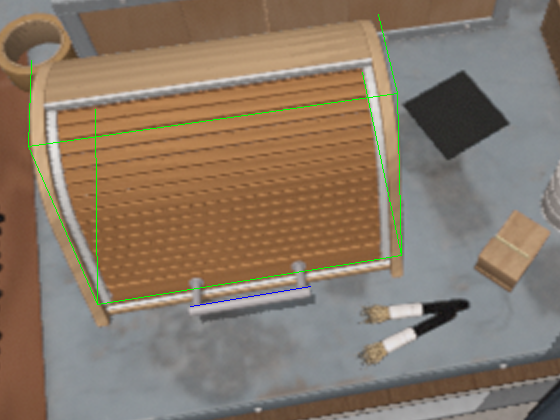

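Run:
```python
from h import *
s=read_camera("side");t=read_camera("top")
P=[]
for a,b in [((138,362),(103,323)),((410,263),(400,274))]:
    p,e=tri(ray(s,(a[0]+200)/2,(a[1]+250)/2),ray(t,(b[0]+200)/2,(b[1]+250)/2)); print(p,e);P.append(p)
d=P[0]-P[1];print(np.linalg.norm(d),np.degrees(np.arctan2(-d[0],d[1])), (P[0]+P[1])/2)
for n,c in (("side",s),("top",t)):
    u,v=proj(c,np.array([.444,.2694,.047])).astype(int)
    im=cv2.resize(c["frame"][v-35:v+35,u-50:u+50],None,fx=8,fy=8,interpolation=cv2.INTER_CUBIC)
    print(n,u-50,v-35); cv2.imwrite(f"pics/rod_{n}.png",im)
```

```text
[0.5008 0.4299 0.005 ] 0.0035602733449708475
[0.4149 0.1041 0.003 ] 0.00369659819474642
0.33696188055895654 -14.775556209602772 [0.4578 0.267  0.004 ]
side 197 230
top 175 238
```

View pics/rod_side.png

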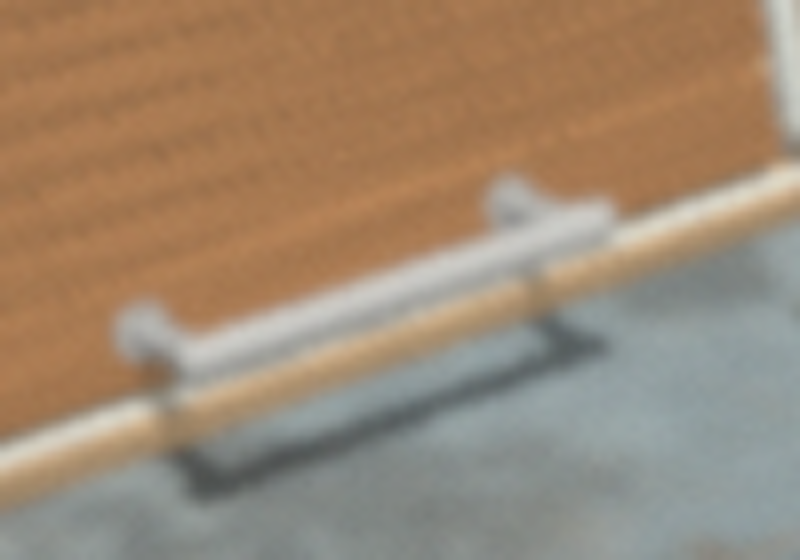

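View pics/rod_top.png

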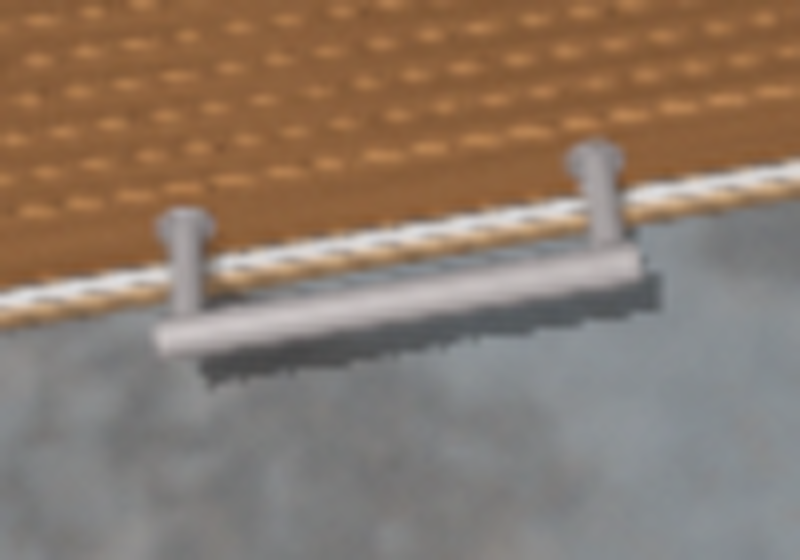

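Run:
```python
from h import *
s=read_camera("side");t=read_camera("top")
P=[]
for a,b in [((190,360),(165,337)),((605,222),(632,264))]:
    p,e=tri(ray(s,197+a[0]/8,230+a[1]/8),ray(t,175+b[0]/8,238+b[1]/8)); print(p,e);P.append(p)
d=P[0]-P[1];print(np.linalg.norm(d),np.degrees(np.arctan2(-d[0],d[1])), (P[0]+P[1])/2)
o=robot.get_obs();print(o["t"],o["position"])
```

```text
[0.4558 0.3329 0.0498] 0.0018581609836125568
[0.4231 0.2123 0.0477] 0.001398377405043787
0.12496009134518007 -15.181624750093063 [0.4395 0.2726 0.0488]
2.4 [ 0.1246 -0.4842  0.2096]
```

Run:
```python
import numpy as np
p=np.array([.1245,-.4839])
for i in range(1,21):
    a=np.radians(-75.5+5*i); r=.5-.003*i
    q=r*np.array([np.cos(a),np.sin(a)]); d=np.round(q-p,3); p=p+d; print(i,d,p,np.linalg.norm(d))
```

```text
1 [0.041 0.015] [ 0.1655 -0.4689] 0.04365775990588615
2 [0.039 0.019] [ 0.2045 -0.4499] 0.043382023926967724
3 [0.037 0.023] [ 0.2415 -0.4269] 0.043566041821583926
4 [0.035 0.025] [ 0.2765 -0.4019] 0.04301162633521314
5 [0.032 0.028] [ 0.3085 -0.3739] 0.0425205832509386
6 [0.029 0.03 ] [ 0.3375 -0.3439] 0.04172529209005013
7 [0.027 0.033] [ 0.3645 -0.3109] 0.042638011210655684
8 [0.023 0.034] [ 0.3875 -0.2769] 0.04104875150354759
9 [0.02  0.037] [ 0.4075 -0.2399] 0.04205948168962618
10 [0.017 0.038] [ 0.4245 -0.2019] 0.0416293165929973
11 [0.013 0.038] [ 0.4375 -0.1639] 0.0401621712560464
12 [0.01 0.04] [ 0.4475 -0.1239] 0.04123105625617661
13 [0.006 0.04 ] [ 0.4535 -0.0839] 0.04044749683231337
14 [0.002 0.04 ] [ 0.4555 -0.0439] 0.04004996878900157
15 [-0.001  0.04 ] [ 0.4545 -0.0039] 0.040012498047485114
16 [-0.004  0.039] [0.4505 0.0351] 0.03920459156782532
17 [-0.008  0.039] [0.4425 0.0741] 0.03981205847478877
18 [-0.011  0.038] [0.4315 0.1121] 0.03956008088970497
19 [-0.014  0.036] [0.4175 0.1481] 0.03862641583165593
20 [-0.017  0.034] [0.4005 0.1821] 0.03801315561749643
```

Request:
{"fn": "move_arm", "kwargs": {"targets": [0.03,0.037,0.014,0.003,0,0,6,0.03,0.036,0.018,0.003,0,0,6,0.03,0.034,0.021,0.003,0,0,6,0.03,0.032,0.024,0.003,0,0,6,0.03,0.03,0.026,0.003,0,0,6,0.03,0.028,0.029,0.003,0,0,6,0.03,0.025,0.031,0.003,0,0,6,0.03,0.022,0.033,0.003,0,0,6,0.03,0.019,0.035,0.003,0,0,6,0.03,0.017,0.036,0.003,0,0,6]}}

```text
t: 3.23
position: [0.4054, -0.2155, 0.2397]
eef_rot: [[0.264, 0.965, 0.0], [0.965, -0.264, -0.0], [-0.0, 0.0, -1.0]]
ft_force: [1.3, -0.8, -0.0]
finger_gap: 0.35
```

```bash
cat > st.py <<'E'
from h import *
o=robot.get_obs()
print("t",o["t"],"p",o["position"],"gap",o["finger_gap"],"F",np.array(o["ft_force"]));print("q",np.array(o["joint_pos"]));print(np.array(o["eef_rot"]))
open("log.txt","a").write(repr((list(o["joint_pos"]),list(o["position"]),np.array(o["eef_rot"]).tolist()))+"\n")
E
python3 st.py
```

```text
t 3.2333 p [ 0.4054 -0.2155  0.2397] gap 0.3501917540923744 F [ 1.2715 -0.826  -0.0323]
q [-0.4886  0.1249 -0.0647  1.3809  0.      1.3489]
[[ 0.2635  0.9647  0.0002]
 [ 0.9647 -0.2635 -0.0001]
 [-0.      0.0002 -1.    ]]
```

```bash
cat >> h.py <<'E'
from scipy.spatial.transform import Rotation as Rt
def wrist(R,j1):
    """returns pitch beta, j5(about tool x=up, sign unknown), j6 ; deg"""
    R0=np.array([[0,0,1],[0,-1,0],[1,0,0.]]) # cols x=up,y=-left,z=radial
    M=Rt.from_euler('z',-j1).as_matrix()@R
    z=M[:,2]; b=np.arctan2(-z[2],z[0]); s5=z[1]
    A=Rt.from_euler('y',b).as_matrix()@R0
    N=A.T@M  # = Rx(j5)Rz(j6)
    e=Rt.from_matrix(N).as_euler('XYZ',degrees=True)
    return np.degrees(b),e[0],e[2],e[1]
def toolR(az,al,flip=1):
    """tool pointing azimuth az, al down (deg); jaws in vertical plane; flip: x=+left"""
    ex=np.array([np.cos(np.radians(az)),np.sin(np.radians(az)),0]);ez=np.array([0,0,1.]);ey=np.cross(ez,ex)
    a=np.radians(al); z=np.cos(a)*ex-np.sin(a)*ez; x=ey*flip; return np.stack([x,np.cross(z,x),z],1)
def toolH(az,al,flip=1):
    """jaws horizontal; x = up side if flip=1"""
    R=toolR(az,al,1); return np.stack([R[:,1]*flip,-R[:,0]*flip,R[:,2]],1)
E
python3 - <<'E'
from h import *
print(wrist(np.array(robot.get_obs()["eef_rot"]),-0.4886))
for al in (40,50,65):
  for f in (1,-1): print("rod",al,f,wrist(toolR(-15,al,f),np.radians(31)))
for az in (-15,0,20):
  for f in (1,-1): print("bot",az,f,wrist(toolH(az,30,f),np.radians(23)))
  for f in (1,-1): print("mat",az,f,wrist(toolH(az,30,f),np.radians(-5)))
E
```

```text
(np.float64(89.9875772111332), np.float64(0.00196520320913355), np.float64(-102.71554299146516), np.float64(1.2722218725854067e-14))
rod 40 1 (np.float64(50.37994786175635), np.float64(-33.438820199802514), np.float64(-56.35122951859495), np.float64(0.0))
rod 40 -1 (np.float64(50.37994786175635), np.float64(-33.43882019980253), np.float64(123.64877048140505), np.float64(0.0))
rod 50 1 (np.float64(59.7626220194357), np.float64(-27.54096667065393), np.float64(-51.57635996155687), np.float64(-1.2722218725854067e-14))
rod 50 -1 (np.float64(59.7626220194357), np.float64(-27.540966670653937), np.float64(128.42364003844312), np.float64(-1.2722218725854067e-14))
rod 65 1 (np.float64(72.0515897112245), np.float64(-17.698380666668744), np.float64(-46.81685138449588), np.float64(0.0))
rod 65 -1 (np.float64(72.0515897112245), np.float64(-17.69838066666875), np.float64(133.18314861550414), np.float64(0.0))
bot -15 1 (np.float64(36.2290406400372), np.float64(-32.220464392868855), np.float64(21.33774479310536), np.float64(0.0))
bot -15 -1 (np.float64(36.2290406400372), np.float64(-32.22046439286884
[... 618 characters left out ...]
np.float64(-2.5047687215366), np.float64(0.0))
mat 0 -1 (np.float64(30.09467890583638), np.float64(4.328750013155186), np.float64(177.49523127846342), np.float64(0.0))
bot 20 1 (np.float64(30.034035948863163), np.float64(-2.5977791950437386), np.float64(1.5010287887835112), np.float64(0.0))
bot 20 -1 (np.float64(30.034035948863163), np.float64(-2.5977791950437377), np.float64(-178.49897121121649), np.float64(0.0))
mat 20 1 (np.float64(32.49858487096428), np.float64(21.469023519778915), np.float64(-13.124268122791708), np.float64(1.2722218725854067e-14))
mat 20 -1 (np.float64(32.49858487096428), np.float64(21.469023519778908), np.float64(166.8757318772083), np.float64(1.2722218725854067e-14))
```

Request:
{"fn": "move_arm", "kwargs": {"targets": [0.024,0.014,0.036,0,0,0,0,0.024,0.011,0.038,0,0,0,0,0.024,0.007,0.039,0,0,0,0,0.024,0.003,0.04,0,0,0,0,0.024,-0.002,0.04,0,0,0,0,0.024,-0.005,0.04,0,0,0,0,0.024,-0.009,0.039,0,-1.8,-6.6,0,0.024,-0.012,0.038,0,-1.8,-6.6,0,0.024,-0.015,0.036,0,-1.8,-6.6,0,0.024,-0.017,0.036,0,-1.8,-6.6,0]}}

```text
t: 4.07
position: [0.3976, 0.1207, 0.2395]
eef_rot: [[0.268, 0.912, 0.31], [0.963, -0.25, -0.098], [-0.012, 0.325, -0.946]]
ft_force: [-0.5, 0.3, 0.1]
finger_gap: 0.284
```

```bash
python3 st.py; python3 -c "
from h import *
print(toolR(-15,35))"
```

```text
t 4.0667 p [0.3976 0.1207 0.2395] gap 0.2842351861789776 F [-0.4527  0.2806  0.1065]
q [ 0.4832 -0.2066 -0.4364  1.1035 -0.2328  2.2958]
[[ 0.2684  0.9121  0.31  ]
 [ 0.9632 -0.2502 -0.0979]
 [-0.0118  0.3248 -0.9457]]
[[ 0.2588  0.554   0.7912]
 [ 0.9659 -0.1485 -0.212 ]
 [-0.      0.8192 -0.5736]]
```

```bash
cat >> h.py <<'E'
def delta(p,R):
    o=robot.get_obs(); dp=np.array(p)-o["position"]; dr=Rt.from_matrix(R@np.array(o["eef_rot"]).T).as_rotvec(degrees=True)
    n=max(np.linalg.norm(dp)/.0417,np.linalg.norm(dr)/7.16)
    print("dp",dp,"dr",dr,"minrows %.1f"%n); return dp,dr
E
python3 - <<'E'
from h import *
delta((.387,.286,.110),toolR(-15,35))
E
```

```text
dp [-0.0106  0.1653 -0.1295] dr [ -8.8729 -34.939    0.7628] minrows 5.0
```

Request:
{"fn": "move_arm", "kwargs": {"targets": [0.024,-0.001,0.024,-0.012,-1.0,-3.9,0.1,0.024,-0.001,0.024,-0.014,-1.0,-3.9,0.1,0.024,-0.001,0.022,-0.014,-1.0,-3.9,0.1,0.024,-0.001,0.022,-0.014,-1.0,-3.9,0.1,0.024,-0.001,0.02,-0.015,-1.0,-3.9,0.1,0.024,-0.001,0.018,-0.015,-1.0,-3.9,0.1,0.024,-0.002,0.018,-0.015,-1.0,-3.9,0.1,0.024,-0.002,0.017,-0.015,-1.0,-3.9,0.1,0.024,0,0,-0.008,-0.9,-3.7,0,0.024,0,0,-0.008,0,0,0]}}

```text
t: 4.9
position: [0.3869, 0.2841, 0.1069]
eef_rot: [[0.257, 0.559, 0.788], [0.966, -0.143, -0.214], [-0.007, 0.817, -0.577]]
ft_force: [0.1, -0.4, -0.3]
finger_gap: 0.28
```

```bash
python3 st.py
python3 - <<'E'
from h import *
c=read_camera("side"); 
cv2.imwrite("pics/s1.png",cv2.resize(c["frame"][120:330,100:380],None,fx=2.5,fy=2.5,interpolation=cv2.INTER_CUBIC))
c=read_camera("wrist"); cv2.imwrite("pics/w1.png",c["frame"]); print([(x["point"],x["conf"]) for x in spot_point("wrist","rod")])
delta((.4578,.2668,.0355),toolR(-15,35))
E
```

```text
t 4.9 p [0.3869 0.2841 0.1069] gap 0.2798567283472356 F [ 0.128  -0.4249 -0.2762]
q [ 1.2434  0.1702 -0.7822  0.5312 -0.9534  3.0258]
[[ 0.2575  0.5588  0.7883]
 [ 0.9663 -0.1428 -0.2144]
 [-0.0073  0.8169 -0.5767]]
[([0.4376, 0.2707, 0.0482], 0.75)]
dp [ 0.0696 -0.017  -0.0734] dr [ 0.1131 -0.5427  0.0887] minrows 2.5
```

View pics/s1.png

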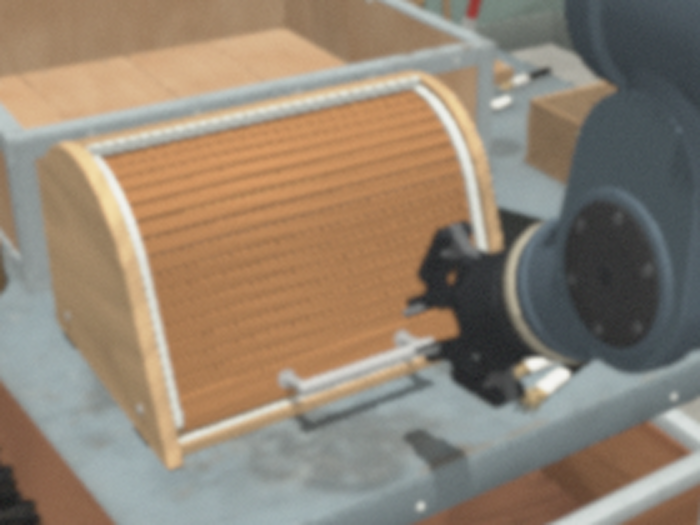

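View pics/w1.png

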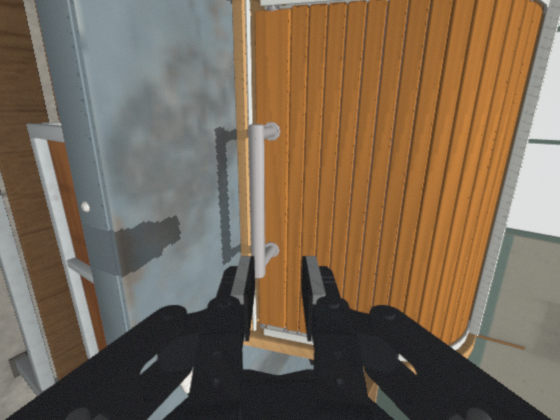

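```bash
cat > fit.py <<'E'
from h import *
from scipy.optimize import least_squares
D=[eval(l) for l in open("log.txt")]
D.insert(0,([-1.319,0.2134,-0.035,1.3235,0,1.5708],[.1245,-.4839,.2091],[[0.9685,0.2491,-0.0003],[0.2491,-0.9685,0.0011],[0,-0.0011,-1.]]))
def fk(x,q):
    r0,h,L2x,L2,L3x,L3z,e,d=x
    # pitch rotation: pt (a fwd,b up) rotated down by th
    ro=lambda th,a,b: np.array([a*np.cos(th)+b*np.sin(th), -a*np.sin(th)+b*np.cos(th)])
    w=np.array([r0,h])+ro(q[1],L2x,L2)+ro(q[1]-q[2],L3x,L3z)+ro(q[1]-q[2]+q[3],e,0)
    b=q[1]-q[2]+q[3]; s=q[4]
    z=np.array([np.cos(b)*np.cos(s),np.sin(s),-np.sin(b)*np.cos(s)])
    p=np.array([w[0],0,w[1]])+d*z
    c=Rt.from_euler('z',q[0]); return c.apply(p),c.apply(z)
def res(x):
    out=[]
    for q,p,R in D:
        P,Z=fk(x,q); out+=list((P-p)*10)
    return np.r_[out,1e-3*np.array([x[0],x[2],x[5]])]
s=least_squares(res,[0,.2,0,.4,.4,0,.1,.2])
if __name__=="__main__":
    print(s.x, s.cost)
    for q,p,R in D: P,Z=fk(s.x,q); print(P-p, Z-np.array(R)[:,2])
E
python3 fit.py
```

```text
[-0.      0.2435  0.      0.486   0.393   0.0664  0.1398  0.3373] 1.77035458727709e-08
[-0. -0.  0.] [ 0. -0.  0.]
[-0.  0. -0.] [0. 0. 0.]
[-0. -0.  0.] [0. 0. 0.]
[ 0. -0. -0.] [0. 0. 0.]
```

```bash
cat > ik.py <<'E'
from fit import *
X=s.x
LO=np.array([-2.98,-.74,-1.14,-2.1,-1.57,-3.14]);HI=np.array([2.98,1.72,1.35,2.04,1.44,3.14])
def fkR(q):
    P,Z=fk(X,q)
    R0=np.array([[0,0,1],[0,-1,0],[1,0,0.]])
    # R=Rz(j1)Ry(b)R0 Rx(k j5) Rz(j6-pi)
    return P,Rt.from_euler('z',q[0]).as_matrix()@Rt.from_euler('y',q[1]-q[2]+q[3]).as_matrix()@R0@Rt.from_euler('x',q[4]).as_matrix()@Rt.from_euler('z',q[5]-np.pi).as_matrix()
def ik(p,R,q0):
    f=lambda q:np.r_[(fkR(q)[0]-p)*10,Rt.from_matrix(R.T@fkR(q)[1]).as_rotvec()]
    best=None
    for g in [q0]+[np.clip(np.array(q0)+np.random.default_rng(i).normal(0,.4,6),LO,HI) for i in range(4)]:
        r=least_squares(f,np.clip(g,LO+1e-3,HI-1e-3),bounds=(LO,HI))
        if best is None or r.cost<best.cost: best=r
        if best.cost<1e-8: break
    return best.x,np.sqrt(2*best.cost)
def show(tag,p,R,q0):
    q,e=ik(p,R,q0); m=np.minimum(q-LO,HI-q); print(tag,"q",np.round(q,2),"err %.4f"%e,"minmargin %.2f j%d"%(m.min(),m.argmin()+1)); return q
if __name__=="__main__":
    for q,p,R in D[:]: print(np.abs(fkR(q)[1]-R).max())
E
cat > rodtest.py <<'E'
from ik import *
S=Spose((.441,.271),np.radians(-15))
def rodpt(s):
    if s<=.115: x=-.169+.342*s; z=.0468+.94*s
    else:
        th=np.radians(70)-(s-.115)/.095; x=-.001-.137*np.sin(th); z=.108+.137*np.cos(th)
    return S2W(S,(x,0,z))
if __name__=="__main__":
    q0=D[-1][0]
    for az in (-15,):
      for f in (1,-1):
        q=np.array(q0); q[5]-= 0 if f==1 else np.pi
        for s_,als in [(0,(25,35,45,55,65)),(.115,(35,45,55,65)),(.215,(35,45,55,65,75,85))]:
            for al in als:
                R=toolR(az,al,f); show((f,s_,al),rodpt(s_)+.02*R[:,2],R,q)
E
python3 ik.py; python3 rodtest.py
```

```text
4.048512793780601e-05
2.220446049250313e-16
2.220446049250313e-16
3.3306690738754696e-16
(1, 0, 25) q [ 1.13  0.42 -0.98 -0.19 -1.1   2.74] err 0.0000 minmargin 0.16 j3
(1, 0, 35) q [ 1.06  0.3  -0.92  0.01 -0.92  2.72] err 0.0000 minmargin 0.22 j3
(1, 0, 45) q [ 0.97  0.22 -0.85  0.18 -0.73  2.68] err 0.0000 minmargin 0.29 j3
(1, 0, 55) q [ 0.88  0.19 -0.76  0.34 -0.55  2.63] err 0.0000 minmargin 0.38 j3
(1, 0, 65) q [ 0.78  0.19 -0.65  0.49 -0.37  2.56] err 0.0000 minmargin 0.49 j3
(1, 0.115, 35) q [ 0.96  0.08 -0.81  0.23 -0.88  2.58] err 0.0000 minmargin 0.33 j3
(1, 0.115, 45) q [ 0.88  0.06 -0.7   0.43 -0.7   2.57] err 0.0000 minmargin 0.44 j3
(1, 0.115, 55) q [ 0.79  0.07 -0.58  0.6  -0.52  2.54] err 0.0000 minmargin 0.56 j3
(1, 0.115, 65) q [ 0.7   0.11 -0.44  0.76 -0.35  2.49] err 0.0000 minmargin 0.65 j6
(1, 0.215, 35) q [ 0.74  0.03 -0.65  0.24 -0.76  2.3 ] err 0.0000 minmargin 0.49 j3
(1, 0.215, 45) q [ 0.67  0.05 -0.48  0.51 -0.61  2.34] err 0.0000 minmargin 0.66 j3
(1, 0.215, 55) q [ 0.61  0.1  -0.31  0.73 -0.45  2.34] err 0.0000 minmargin 0.80 j6
(1, 0.215, 65) q [ 0.54
[... 783 characters left out ...]
00 minmargin 0.44 j3
(-1, 0.115, 55) q [ 0.79  0.07 -0.58  0.6  -0.52 -0.61] err 0.0000 minmargin 0.56 j3
(-1, 0.115, 65) q [ 0.7   0.11 -0.44  0.76 -0.35 -0.65] err 0.0000 minmargin 0.70 j3
(-1, 0.215, 35) q [ 0.74  0.03 -0.65  0.24 -0.76 -0.84] err 0.0000 minmargin 0.49 j3
(-1, 0.215, 45) q [ 0.67  0.05 -0.48  0.51 -0.61 -0.8 ] err 0.0000 minmargin 0.66 j3
(-1, 0.215, 55) q [ 0.61  0.1  -0.31  0.73 -0.45 -0.8 ] err 0.0000 minmargin 0.83 j3
(-1, 0.215, 65) q [ 0.54  0.18 -0.13  0.94 -0.31 -0.82] err 0.0000 minmargin 0.92 j2
(-1, 0.215, 75) q [ 0.47  0.29  0.06  1.15 -0.17 -0.86] err 0.0000 minmargin 0.89 j4
(-1, 0.215, 85) q [ 0.41  0.42  0.27  1.36 -0.05 -0.9 ] err 0.0000 minmargin 0.68 j4
```

Request:
{"fn": "move_arm", "kwargs": {"targets": [0.024,0.008,-0.002,-0.013,0,0,0,0.024,0.008,-0.002,-0.013,0,0,0,0.024,0.007,-0.001,-0.012,0,0,0,0.024,0.012,-0.003,-0.009,0,0,0,0.024,0.012,-0.003,-0.009,0,0,0,0.024,0.008,-0.002,-0.006,0,0,0,0.024,0.008,-0.002,-0.005,0,0,0,0.024,0.007,-0.002,-0.005,0,0,0,0.024,0,0,0,0,0,0,0.024,0,0,0,0,0,0]}}

```text
t: 5.88
position: [0.4591, 0.2667, 0.0383]
eef_rot: [[0.262, 0.559, 0.786], [0.965, -0.151, -0.215], [-0.001, 0.815, -0.579]]
ft_force: [0.4, 0.0, -0.1]
finger_gap: 0.284
```

```bash
python3 st.py
python3 - <<'E'
from h import *
c=read_camera("side"); 
cv2.imwrite("pics/s2.png",cv2.resize(c["frame"][190:330,170:370],None,fx=3.5,fy=3.5,interpolation=cv2.INTER_CUBIC))
c=read_camera("wrist"); cv2.imwrite("pics/w2.png",c["frame"][60:420])
E
```

```text
t 5.8833 p [0.4591 0.2667 0.0383] gap 0.283903681262684 F [ 0.3541  0.0025 -0.0513]
q [ 1.0515  0.2947 -0.909   0.0285 -0.9095  2.7205]
[[ 0.2624  0.5592  0.7864]
 [ 0.965  -0.1511 -0.2146]
 [-0.0012  0.8151 -0.5793]]
```

View pics/s2.png

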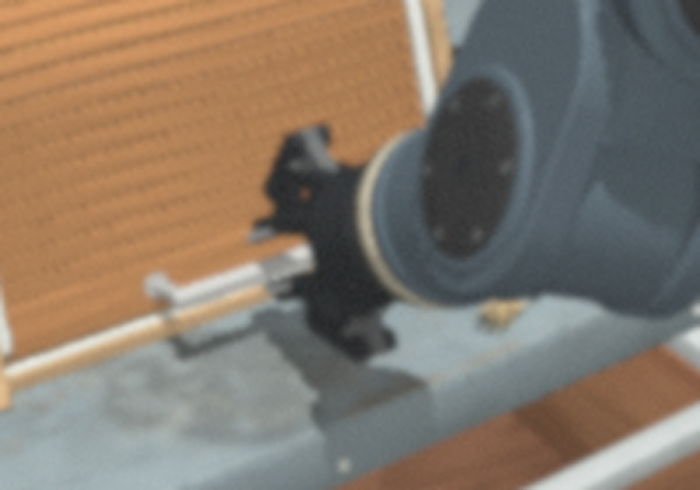

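View pics/w2.png

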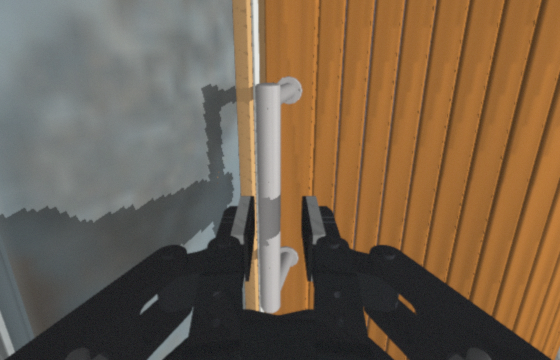

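```bash
cat > gen.py <<'E'
from rodtest import *
def rows(sv,av,lead,S_=None,f=1,dep=.021,start=None):
    o=robot.get_obs() if start is None else start
    p=np.array(o["position"]);R=np.array(o["eef_rot"]); out=[]
    for s_,al in zip(sv,av):
        Rn=toolR(-15,al,f); y=Rn[:,1]*f
        if callable(lead): l=lead(s_)
        else: l=lead
        pn=rodpt(s_)+dep*Rn[:,2]+l*y
        dp=np.round(pn-p,4); dr=np.round(Rt.from_matrix(Rn@R.T).as_rotvec(degrees=True),1)
        p=p+dp; R=Rt.from_rotvec(dr,degrees=True).as_matrix()@R
        out.append(list(dp)+list(dr))
        print(round(float(s_),4),al,*[float(v) for v in dp],*[float(v) for v in dr])
    return p,R
E
python3 - <<'E'
from gen import *
sv=np.linspace(.215/30,.215,30); av=35+25*np.clip(sv/.215,0,1)
p,R=rows(sv,av,.006); print(p)
E
```

```text
0.0072 35.833333333333336 0.0046 -0.0023 0.0079 0.2 0.4 0.1
0.0143 36.666666666666664 0.0023 -0.0006 0.0065 0.2 0.8 0.0
0.0215 37.5 0.0022 -0.0006 0.0064 0.2 0.8 0.0
0.0287 38.333333333333336 0.0023 -0.0006 0.0064 0.2 0.8 0.0
0.0358 39.166666666666664 0.0022 -0.0006 0.0065 0.3 0.8 0.0
0.043 40.0 0.0023 -0.0006 0.0064 0.2 0.8 0.0
0.0502 40.833333333333336 0.0022 -0.0006 0.0065 0.2 0.8 0.0
0.0573 41.666666666666664 0.0022 -0.0006 0.0064 0.2 0.8 0.0
0.0645 42.5 0.0023 -0.0006 0.0065 0.2 0.9 0.0
0.0717 43.333333333333336 0.0022 -0.0006 0.0064 0.2 0.8 0.0
0.0788 44.16666666666667 0.0022 -0.0006 0.0065 0.3 0.8 0.0
0.086 45.0 0.0022 -0.0006 0.0064 0.2 0.8 0.0
0.0932 45.83333333333333 0.0023 -0.0006 0.0065 0.2 0.8 0.0
0.1003 46.666666666666664 0.0022 -0.0006 0.0065 0.2 0.8 0.0
0.1075 47.5 0.0022 -0.0006 0.0064 0.2 0.8 0.0
0.1147 48.333333333333336 0.0022 -0.0005 0.0065 0.2 0.8 0.0
0.1218 49.166666666666664 0.0034 -0.001 0.0091 0.3 0.8 0.0
0.129 50.0 0.0043 -0.0011 0.009 0.2 0.8 0.0
0.1362 50.83333333333333 0.0049 -0.0013 0.0087 0.2 0.8 0.0
0.1433 51.666666666666664 0.0055 -0.0015 0.0082 0.2 0.8 0.0
0.1505 52.5 0.0062 -0.0016 0.0077 0.2 0.8 0.0
0.1577 53.33333333333333 0.0067 -0.0018 0.0073 0.2 0.8 0.0
0.1648 54.16666666666667 0.0072 -0.002 0.0066 0.3 0.8 0.0
0.172 55.0 0.0077 -0.002 0.0061 0.2 0.8 0.0
0.1792 55.83333333333333 0.0081 -0.0022 0.0055 0.2 0.8 0.0
0.1863 56.666666666666664 0.0085 -0.0023 0.0048 0.2 0.8 0.0
0.1935 57.5 0.0089 -0.0024 0.0041 0.2 0.8 0.0
0.2007 58.33333333333333 0.0091 -0.0024 0.0033 0.2 0.8 0.0
0.2078 59.166666666666664 0.0094 -0.0025 0.0027 0.3 0.8 0.0
0.215 60.0 0.0096 -0.0026 0.0019 0.2 0.9 0.0
[0.5962 0.2294 0.2279]
```

Request:
{"fn": "move_arm", "kwargs": {"targets": [0.024,0.0046,-0.002,0.008,0.2,0.6,0,0.024,0.0023,-0.0006,0.0065,0.2,0.8,0,0.024,0.0022,-0.0006,0.0065,0.2,0.8,0,0.024,0.0023,-0.0006,0.0064,0.2,0.8,0,0.024,0.0022,-0.0006,0.0065,0.2,0.8,0,0.024,0.0023,-0.0006,0.0064,0.2,0.8,0,0.024,0.0022,-0.0006,0.0065,0.2,0.8,0,0.024,0.0022,-0.0006,0.0064,0.2,0.8,0,0.024,0.0023,-0.0006,0.0065,0.2,0.8,0,0.024,0.0022,-0.0006,0.0064,0.2,0.8,0]}}

```text
t: 6.82
position: [0.4829, 0.2599, 0.1044]
eef_rot: [[0.259, 0.665, 0.7], [0.966, -0.176, -0.191], [-0.004, 0.726, -0.688]]
ft_force: [-0.3, -0.3, -0.9]
finger_gap: 0.285
```

```bash
python3 st.py
python3 - <<'E'
from h import *
c=read_camera("side"); 
cv2.imwrite("pics/s3.png",cv2.resize(c["frame"][120:330,100:380],None,fx=2.5,fy=2.5,interpolation=cv2.INTER_CUBIC))
E
```

```text
t 6.8167 p [0.4829 0.2599 0.1044] gap 0.2849662860902735 F [-0.3352 -0.2641 -0.9489]
q [ 0.9204  0.1115 -0.7666  0.3163 -0.738   2.6049]
[[ 0.2595  0.6652  0.7001]
 [ 0.9657 -0.1757 -0.191 ]
 [-0.004   0.7257 -0.688 ]]
```

View pics/s3.png

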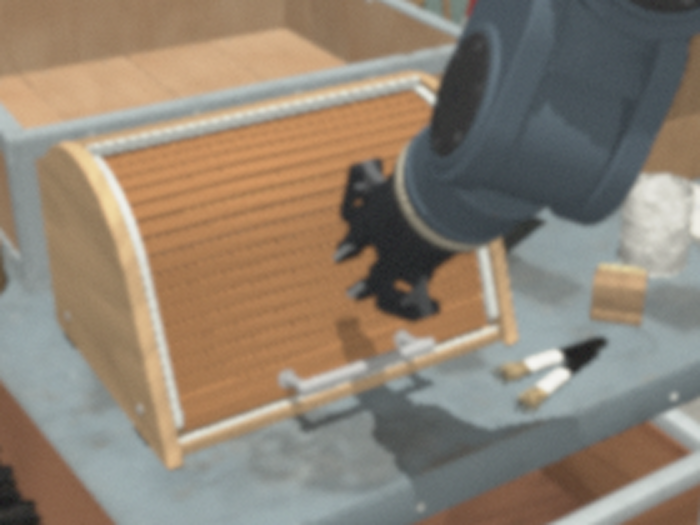

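Run:
```python
from gen import *
r=spot_point("side","rod");print(r[:1])
r=spot_point("top","rod");print(r[:1])
R=toolR(-15,35)
delta((.395,.283,.095),R); delta((.4415,.2705,.0475)+.024*R[:,2],R)
```

```text
[{'point': [0.4437, 0.2702, 0.046], 'conf': 0.88}]
[{'point': [0.4424, 0.2669, 0.0477], 'conf': 0.8}]
dp [-0.0883  0.0229 -0.0094] dr [-2.0175 -8.1377  0.0918] minrows 2.2
dp [-0.0229  0.0053 -0.0706] dr [-2.0175 -8.1377  0.0918] minrows 1.8
```

Request:
{"fn": "move_arm", "kwargs": {"targets": [0.03,-0.028,0.008,0.02,0,0,0,0.03,-0.025,0.006,-0.004,-1,-4,0,0.03,-0.015,0.004,-0.022,-1,-4.1,0,0.03,-0.005,0.001,-0.0275,0,0,0,0.03,0,0,0,0,0,0,0.03,0.016,-0.004,-0.011,0,0,0,0.03,0.014,-0.004,-0.01,0,0,0,0.03,0.012,-0.003,-0.009,0,0,0,0.03,0.0095,-0.003,-0.007,0,0,0,0.03,0,0,0,0,0,0]}}

```text
t: 7.8
position: [0.4628, 0.2635, 0.0328]
eef_rot: [[0.262, 0.555, 0.789], [0.965, -0.149, -0.216], [-0.002, 0.818, -0.575]]
ft_force: [-0.3, -0.5, -0.1]
finger_gap: 0.354
```

```bash
python3 st.py
python3 - <<'E'
from h import *
c=read_camera("wrist"); cv2.imwrite("pics/w3.png",c["frame"][60:420])
E
```

```text
t 7.8 p [0.4628 0.2635 0.0328] gap 0.35444488672912844 F [-0.2941 -0.4525 -0.0931]
q [ 1.0418  0.3093 -0.9227 -0.0144 -0.9113  2.7022]
[[ 0.2622  0.5553  0.7892]
 [ 0.965  -0.1488 -0.2159]
 [-0.0024  0.8182 -0.5749]]
```

View pics/w3.png

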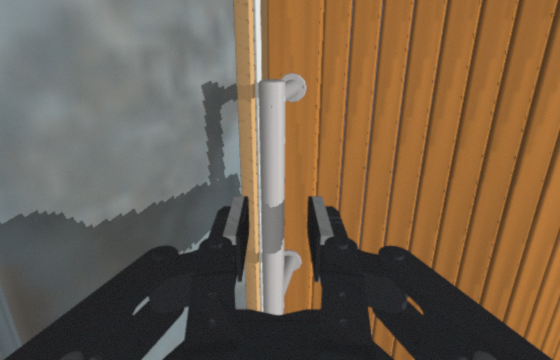

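Well centred now; close on the rod.

Request:
{"fn": "move_arm", "kwargs": {"targets": [0.008,0,0,0,0,0,0,0.008,0,0,0,0,0,0,0.008,0,0,0,0,0,0,0.008,0,0,0,0,0,0,0.008,0,0,0,0,0,0,0.008,0.0025,-0.0006,0.0065,0.2,0.8,0,0.008,0.0025,-0.0006,0.0065,0.2,0.8,0,0.008,0.0025,-0.0006,0.0065,0.2,0.8,0,0.008,0.0025,-0.0006,0.0065,0.2,0.8,0,0.008,0,0,0,0,0,0]}}

```text
t: 8.68
position: [0.4717, 0.2629, 0.0597]
eef_rot: [[0.26, 0.601, 0.756], [0.966, -0.16, -0.204], [-0.001, 0.783, -0.622]]
ft_force: [-5.2, -0.3, -1.5]
finger_gap: 0.114
```

```bash
python3 st.py
python3 - <<'E'
from h import *
c=read_camera("wrist"); cv2.imwrite("pics/w4.png",c["frame"][60:420])
print(spot_point("top","rod")[:1],spot_point("wrist","rod")[:1])
E
```

```text
t 8.6833 p [0.4717 0.2629 0.0597] gap 0.11421705078931206 F [-5.1726 -0.3479 -1.4803]
q [ 0.9922  0.2187 -0.873   0.1075 -0.8396  2.6574]
[[ 0.2596  0.6011  0.7558]
 [ 0.9657 -0.1604 -0.2041]
 [-0.0015  0.7829 -0.6222]]
[{'point': [0.4424, 0.2669, 0.0477], 'conf': 0.8}] [{'point': [0.4501, 0.2684, 0.0775], 'conf': 0.69}]
```

View pics/w4.png

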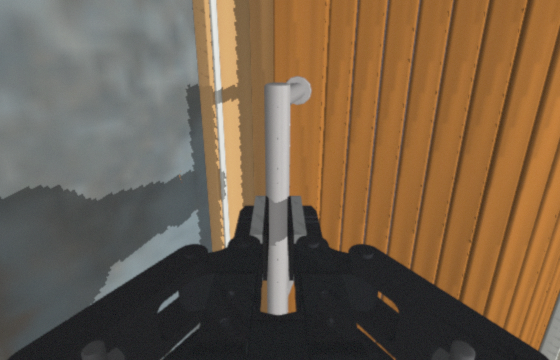

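```bash
cat > gen2.py <<'E'
from rodtest import *
import sys
def inc(s0,s1,a0,a1,n,d=.025):
    sv=np.linspace(s0,s1,n+1);av=np.linspace(a0,a1,n+1)
    P=[rodpt(s_)+d*toolR(-15,a)[:,2] for s_,a in zip(sv,av)]
    da=(a1-a0)/n
    for i in range(n): print("%d s=%.3f"%(i+1,sv[i+1]),np.round(P[i+1]-P[i],4),"rot",np.round(np.array([np.cos(np.radians(75)),np.sin(np.radians(75)),0])*da,2))
    print("total",P[-1]-P[0])
if __name__=="__main__": inc(*[float(x) for x in sys.argv[1:5]],int(sys.argv[5]))
E
python3 gen2.py .0285 .2147 38.4 70 20
```

```text
1 s=0.038 [ 0.0027 -0.0007  0.0082] rot [0.41 1.53 0.  ]
2 s=0.047 [ 0.0026 -0.0007  0.0082] rot [0.41 1.53 0.  ]
3 s=0.056 [ 0.0026 -0.0007  0.0082] rot [0.41 1.53 0.  ]
4 s=0.066 [ 0.0026 -0.0007  0.0083] rot [0.41 1.53 0.  ]
5 s=0.075 [ 0.0026 -0.0007  0.0083] rot [0.41 1.53 0.  ]
6 s=0.084 [ 0.0026 -0.0007  0.0083] rot [0.41 1.53 0.  ]
7 s=0.094 [ 0.0026 -0.0007  0.0083] rot [0.41 1.53 0.  ]
8 s=0.103 [ 0.0026 -0.0007  0.0083] rot [0.41 1.53 0.  ]
9 s=0.112 [ 0.0026 -0.0007  0.0083] rot [0.41 1.53 0.  ]
10 s=0.122 [ 0.0037 -0.001   0.0109] rot [0.41 1.53 0.  ]
11 s=0.131 [ 0.0053 -0.0014  0.0116] rot [0.41 1.53 0.  ]
12 s=0.140 [ 0.0064 -0.0017  0.011 ] rot [0.41 1.53 0.  ]
13 s=0.150 [ 0.0074 -0.002   0.0102] rot [0.41 1.53 0.  ]
14 s=0.159 [ 0.0084 -0.0022  0.0094] rot [0.41 1.53 0.  ]
15 s=0.168 [ 0.0092 -0.0025  0.0084] rot [0.41 1.53 0.  ]
16 s=0.177 [ 0.01   -0.0027  0.0074] rot [0.41 1.53 0.  ]
17 s=0.187 [ 0.0107 -0.0029  0.0063] rot [0.41 1.53 0.  ]
18 s=0.196 [ 0.0112 -0.003   0.0052] rot [0.41 1.53 0.  ]
19 s=0.205 [ 0.0117 -0.0031  0.0039] rot [0.41 1.53 0.  ]
20 s=0.215 [ 0.012  -0.0032  0.0027] rot [0.41 1.53 0.  ]
total [ 0.1195 -0.032   0.1614]
```

Request:
{"fn": "move_arm", "kwargs": {"targets": [0.008,0.0026,-0.0007,0.0082,0.4,1.5,0,0.008,0.0026,-0.0007,0.0082,0.4,1.5,0,0.008,0.0026,-0.0007,0.0083,0.4,1.5,0,0.008,0.0026,-0.0007,0.0083,0.4,1.5,0,0.008,0.0026,-0.0007,0.0083,0.4,1.5,0,0.008,0.0026,-0.0007,0.0083,0.4,1.5,0,0.008,0.0026,-0.0007,0.0083,0.4,1.5,0,0.008,0.0026,-0.0007,0.0083,0.4,1.5,0,0.008,0.0026,-0.0007,0.0083,0.4,1.5,0,0.008,0.0037,-0.001,0.0109,0.4,1.5,0]}}

```text
t: 9.67
position: [0.4962, 0.2588, 0.1425]
eef_rot: [[0.254, 0.787, 0.563], [0.967, -0.207, -0.147], [0.001, 0.582, -0.814]]
ft_force: [-24.0, 36.3, -11.0]
finger_gap: 0.107
```

```bash
python3 st.py
```

```text
t 9.6667 p [0.4962 0.2588 0.1425] gap 0.10650148336611398 F [-23.956   36.2752 -11.0255]
q [ 0.7886  0.0654 -0.5707  0.5896 -0.5267  2.5221]
[[ 0.2536  0.7868  0.5627]
 [ 0.9673 -0.2067 -0.1469]
 [ 0.0007  0.5815 -0.8135]]
```

Run:
```python
from h import *
c=read_camera("side"); 
cv2.imwrite("pics/s5.png",cv2.resize(c["frame"][100:310,100:380],None,fx=2.5,fy=2.5,interpolation=cv2.INTER_CUBIC))
c=read_camera("wrist"); cv2.imwrite("pics/w5.png",c["frame"][60:420])
c=read_camera("top"); cv2.imwrite("pics/t5.png",cv2.resize(c["frame"][100:310,100:380],None,fx=2.5,fy=2.5,interpolation=cv2.INTER_CUBIC))
o=robot.get_obs();print(np.array(o["moment"]),np.array(o["ft_force"]))
```

```text
[2.8619 1.8122 1.3337] [-11.4636  17.0059   3.46  ]
```

View pics/s5.png

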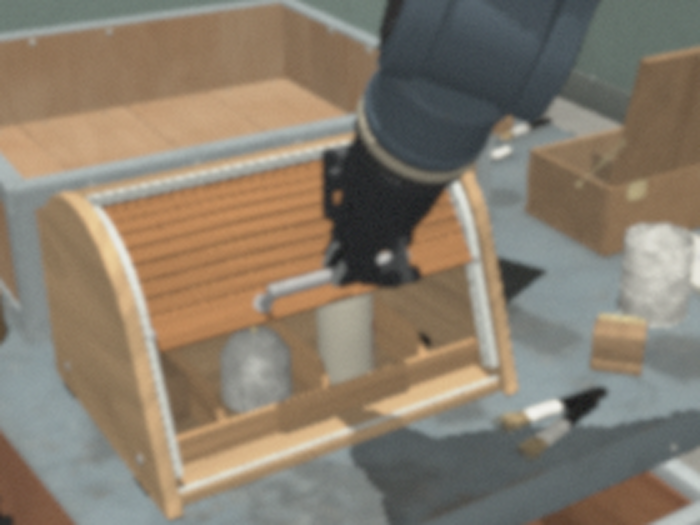

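View pics/w5.png

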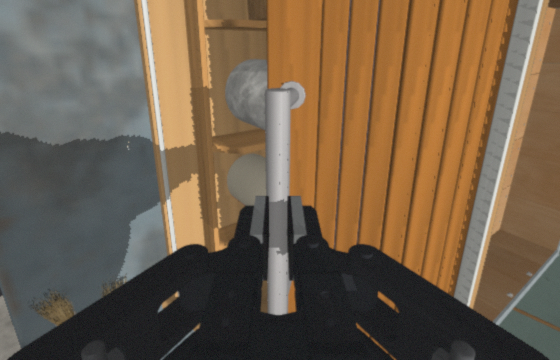

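View pics/t5.png

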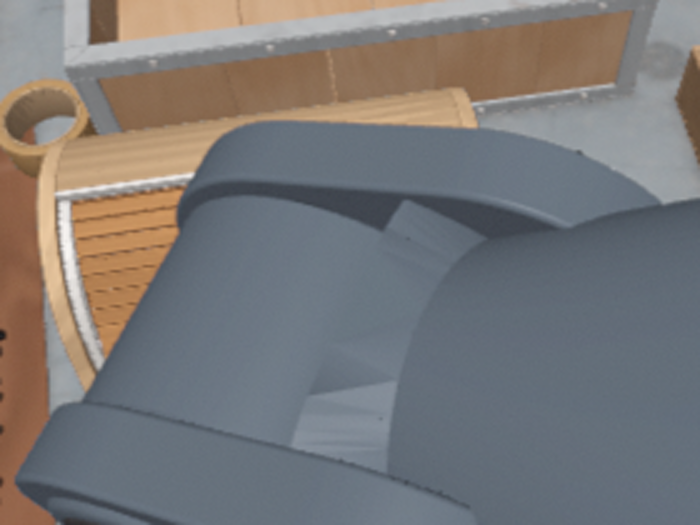

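Request:
{"fn": "move_arm", "kwargs": {"targets": [0.017,0,0,0,0,0,0,0.017,0,0,0,0,0,0,0.017,0,0,0,0,0,0,0.008,0,0,0,0,0,0,0.008,0,0,0,0,0,0,0.008,0,0,0,0,0,0,0.008,0,0,0,0,0,0,0.008,0.005,-0.0014,0.011,0.4,1.5,0,0.008,0.006,-0.0017,0.011,0.4,1.5,0,0.008,0.007,-0.002,0.0105,0.4,1.5,0]}}

```text
t: 10.65
position: [0.5146, 0.2506, 0.1752]
eef_rot: [[0.256, 0.829, 0.498], [0.967, -0.218, -0.136], [-0.004, 0.516, -0.857]]
ft_force: [-12.3, 8.8, -6.6]
finger_gap: 0.113
```

```bash
python3 st.py
python3 - <<'E'
from h import *
print(spot_point("wrist","rod")[:1],spot_point("side","rod")[:1])
o=robot.get_obs();print(np.array(o["position"]),np.array(o["ft_force"]))
E
```

```text
t 10.65 p [0.5146 0.2506 0.1752] gap 0.11307593241447075 F [-12.3383   8.829   -6.5909]
q [ 0.7073  0.0721 -0.432   0.7399 -0.4406  2.4625]
[[ 0.2564  0.8285  0.4978]
 [ 0.9666 -0.2177 -0.1355]
 [-0.0039  0.5159 -0.8566]]
[{'point': [0.4807, 0.2613, 0.1667], 'conf': 0.69}] [{'point': [0.4838, 0.2588, 0.1633], 'conf': 0.76}]
[0.5174 0.2496 0.1777] [-3.2627 -1.604  -1.013 ]
```

Request:
{"fn": "move_arm", "kwargs": {"targets": [0.008,0.0084,-0.0022,0.0094,0.4,1.5,0,0.008,0.0092,-0.0025,0.0084,0.4,1.5,0,0.008,0.01,-0.0027,0.0074,0.4,1.5,0,0.008,0.0107,-0.0029,0.0063,0.4,1.5,0,0.008,0.0112,-0.003,0.0052,0.4,1.5,0,0.008,0.0117,-0.0031,0.0039,0.4,1.5,0,0.008,0.012,-0.0032,0.0027,0.4,1.5,0,0.008,0,0,0,0,0,0,0.008,0,0,0,0,0,0,0.008,0,0,0,0,0,0]}}

```text
t: 11.58
position: [0.5898, 0.2303, 0.2197]
eef_rot: [[0.258, 0.904, 0.34], [0.966, -0.24, -0.095], [-0.004, 0.353, -0.936]]
ft_force: [4.1, 1.3, 1.6]
finger_gap: 0.113
```

```bash
cat > rodest.py <<'E'
from h import *
o=robot.get_obs();p=np.array(o["position"]);z=np.array(o["eef_rot"])[:,2]; S=Spose((.442,.2705),np.radians(-15))
for d in (.021,.025):
    w=p-d*z-S[2]; a=np.array([w@S[0],w@S[1],w[2]]); th=np.degrees(np.arctan2(-(a[0]+.001),a[2]-.108)); r=np.hypot(a[0]+.001,a[2]-.108)
    print("d",d,"rod in store",a,"arc th",th,"r",r,"s",.115+np.radians(70-th)*.095)
E
python3 st.py; python3 rodest.py
python3 - <<'E'
from h import *
c=read_camera("side"); 
cv2.imwrite("pics/s6.png",cv2.resize(c["frame"][100:310,100:380],None,fx=2.5,fy=2.5,interpolation=cv2.INTER_CUBIC))
print(spot_point("side","rod")[:1],spot_point("side","bottle_mid")[:2],spot_point("side","oil_can")[:1])
E
```

```text
t 11.5833 p [0.5898 0.2303 0.2197] gap 0.11311964442159472 F [4.1161 1.3495 1.5542]
q [ 0.5045  0.2297 -0.0544  1.0241 -0.2501  2.3027]
[[ 0.2584  0.9043  0.3398]
 [ 0.966  -0.2403 -0.0952]
 [-0.0044  0.3528 -0.9357]]
d 0.021 rod in store [-0.0232 -0.0005  0.2393] arc th 9.61389471237536 r 0.1331937457406891 s 0.2151239541738757
d 0.025 rod in store [-0.0247 -0.0005  0.2431] arc th 9.934121257282028 r 0.13712175315285768 s 0.21459299845558955
[{'point': [0.5841, 0.232, 0.2453], 'conf': 0.61}] [{'point': [0.5395, 0.1975, 0.0908], 'conf': 0.9}] [{'point': [0.5705, 0.2875, 0.0089], 'conf': 0.6}]
```

View pics/s6.png

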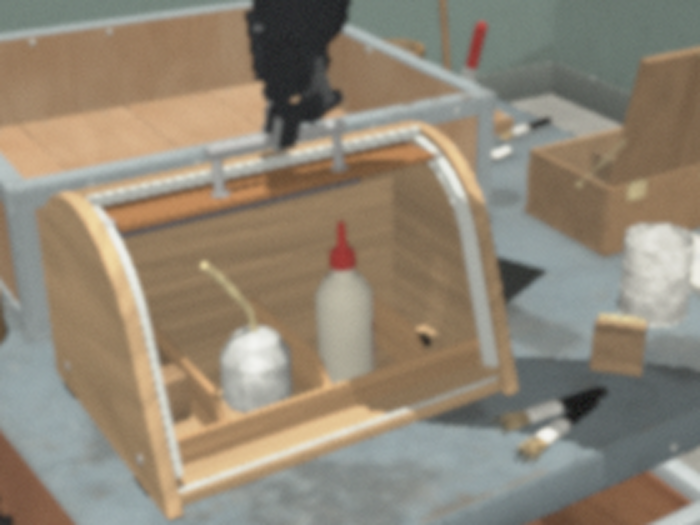

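Request:
{"fn": "move_arm", "kwargs": {"targets": [0.008,0.0015,-0.0004,0.0003,0,0,0,0.008,0.0015,-0.0004,0.0003,0,0,0,0.008,0,0,0,0,0,0,0.045,0,0,0,0,0,0,0.045,0,0,0,0,0,0,0.045,0,0,0,0,0,0,0.045,-0.004,0.001,0.011,0,0,0,0.045,-0.006,0.002,0.018,0,0,0,0.085,-0.01,0.003,0.028,0,0,0,0.085,-0.01,0.003,0.028,0,0,0]}}

```text
t: 12.62
position: [0.562, 0.2379, 0.3057]
eef_rot: [[0.259, 0.905, 0.337], [0.966, -0.241, -0.096], [-0.005, 0.35, -0.937]]
ft_force: [0.5, 0.6, -0.4]
finger_gap: 0.795
```

```bash
python3 st.py
python3 - <<'E'
from h import *
P={}
for n in ("side","top","wrist"):
    c=read_camera(n); cv2.imwrite(f"pics/{n}7.png",c["frame"])
    for t in ("rod","bottle_mid","glue_mat","oil_can"):
        r=spot_point(n,t); print(n,t,[(np.array(x["point"]),round(x["conf"],2)) for x in r[:2]])
E
```

```text
t 12.6167 p [0.562  0.2379 0.3057] gap 0.7950881576272413 F [ 0.5262  0.5506 -0.4125]
q [ 0.5422  0.1905  0.1145  1.2448 -0.2585  2.3415]
[[ 0.2591  0.9052  0.3369]
 [ 0.9658 -0.2409 -0.0955]
 [-0.0053  0.3501 -0.9367]]
side rod [(array([0.586 , 0.2327, 0.2458]), 0.56)]
side bottle_mid [(array([0.5422, 0.2001, 0.0892]), 0.77)]
side glue_mat []
side oil_can [(array([0.5715, 0.2865, 0.011 ]), 0.97)]
top rod [(array([0.5873, 0.2276, 0.2464]), 0.95)]
top bottle_mid [(array([0.5413, 0.1959, 0.0879]), 0.94)]
top glue_mat [(array([ 0.5791, -0.0644,  0.0023]), 0.81)]
top oil_can [(array([0.5741, 0.2844, 0.0071]), 0.97), (array([ 0.4013, -0.1244,  0.0017]), 0.21)]
wrist rod [(array([0.5809, 0.2346, 0.2465]), 0.67)]
wrist bottle_mid [(array([0.5347, 0.2019, 0.0878]), 0.72), (array([0.5809, 0.2345, 0.2455]), 0.58)]
wrist glue_mat []
wrist oil_can [(array([0.5738, 0.2841, 0.0082]), 0.62), (array([0.5345, 0.1955, 0.0863]), 0.26)]
```

View pics/side7.png

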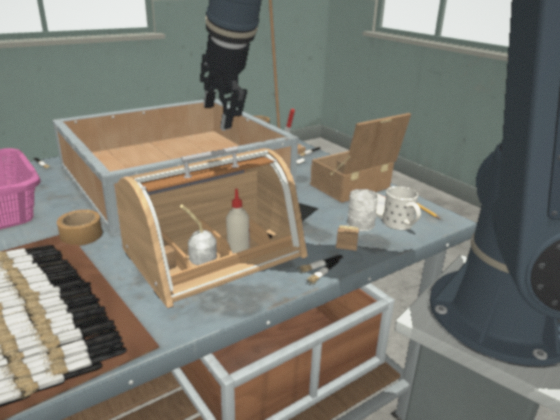

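View pics/top7.png

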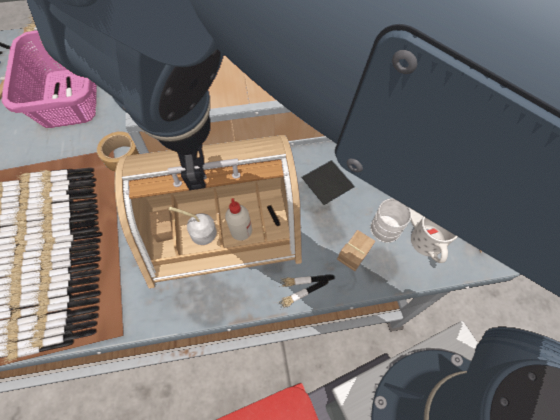

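View pics/wrist7.png

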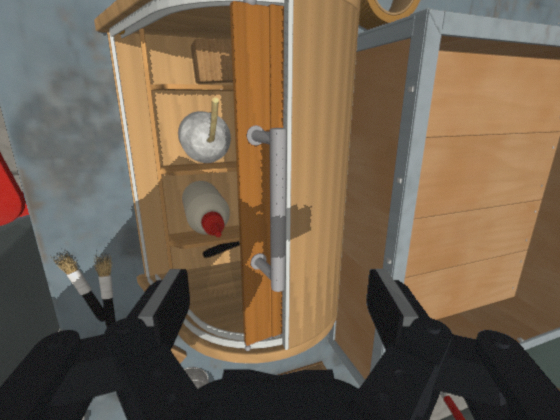

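Run:
```python
from h import *
I={n:cv2.imread(f"pics/{n}7.png") for n in ("side","top","wrist")}
a=cv2.resize(I["side"][180:275,170:280],None,fx=5,fy=5,interpolation=cv2.INTER_CUBIC)
b=cv2.resize(I["top"][180:260,190:300],None,fx=5,fy=5,interpolation=cv2.INTER_CUBIC)
cv2.imwrite("pics/z1.png",a);cv2.imwrite("pics/z2.png",b)
```

```text
(no output)
```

View pics/z1.png

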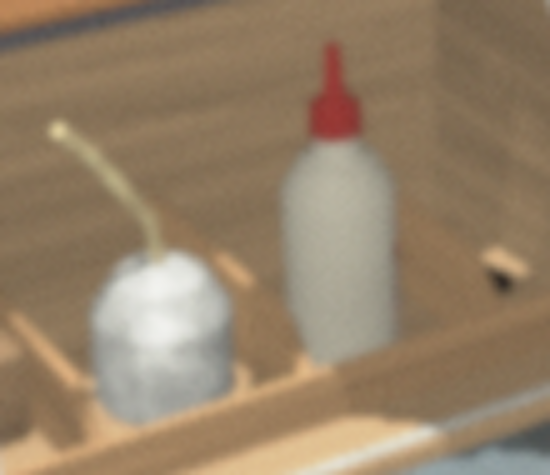

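View pics/z2.png

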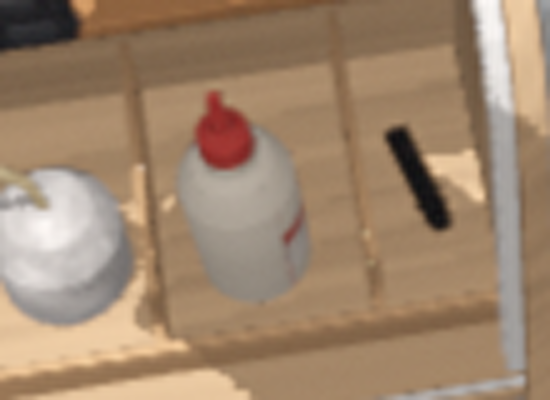

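```bash
cat > bt.py <<'E'
from ik import *
o=np.array([.606,.2265,0]);S=(np.array([.966,-.259,0]),np.array([.259,.966,0]),o)
E
python3 - <<'E'
from h import *
s=read_camera("side");t=read_camera("top")
print(tri(ray(s,236.6,188.4),ray(t,232.8,198.4)))
# red cap bottom centre, bottle bottom axis check
for z in (.012,.091,.126,.170):
    print(z,proj(s,np.array([.540,.1985,z])),proj(t,np.array([.540,.1985,z])))
from bt import *
q0=np.array(robot.get_obs()["joint_pos"])
# bottle grasp
b=np.array([.540,.1985])
for z in (.095,.105):
  for al in (25,30,35,40,50):
    for az in (-15,0,15):
      R=toolH(az,al,-1); g=np.array([b[0],b[1],z]); show((z,al,az),g+.019*R[:,2],R,[.6,.2,-.6,.3,-.5,.4])
m=np.array([.580,-.064,.092])
for al in (25,30,40):
    for az in (-30,-15,0):
      R=toolH(az,al,-1); show(("mat",al,az),m+.019*R[:,2],R,[0,.2,-.6,.3,-.2,.4])
E
```

```text
(array([0.5388, 0.2023, 0.1712]), np.float64(0.0014061186490188823))
0.012 [238.7494 249.9742] [240.554  230.6465]
0.091 [238.2717 220.1573] [237.6094 215.3795]
0.126 [238.05   206.3199] [236.1422 207.7724]
0.17 [237.7619 188.341 ] [234.1303 197.3412]
(0.095, 25, -15) q [ 0.81  0.32 -1.1  -0.65 -0.92  0.66] err 0.0000 minmargin 0.04 j3
(0.095, 25, 0) q [ 0.71  0.2  -1.14 -0.62 -0.68  0.45] err 0.1421 minmargin 0.00 j3
(0.095, 25, 15) q [ 0.48  0.05 -1.14 -0.49 -0.22  0.14] err 0.2499 minmargin 0.00 j3
(0.095, 30, -15) q [ 0.78  0.24 -1.04 -0.42 -0.84  0.71] err 0.0000 minmargin 0.10 j3
(0.095, 30, 0) q [ 0.66  0.15 -1.14 -0.57 -0.58  0.42] err 0.0790 minmargin 0.00 j3
(0.095, 30, 15) q [ 0.45  0.04 -1.14 -0.48 -0.18  0.12] err 0.1696 minmargin 0.00 j3
(0.095, 35, -15) q [ 0.75  0.18 -0.97 -0.24 -0.76  0.74] err 0.0000 minmargin 0.17 j3
(0.095, 35, 0) q [ 0.62  0.12 -1.14 -0.53 -0.5   0.4 ] err 0.0125 minmargin 0.00 j3
(0.095, 35, 15) q [ 0.43  0.04 -1.14 -0.47 -0.15  0.11] err 0.0889 minmargin 0.00 j3
(0.095, 40, -15) q [ 0.71  0.15 -0.91 -0.07 -0.68  0.76] err 0.0000 minmargin 0.23 
[... 1769 characters left out ...]
 minmargin 0.00 j3
('mat', 25, -15) q [ 0.08  0.11 -1.14 -0.56 -0.35  0.22] err 0.2227 minmargin 0.00 j3
('mat', 25, 0) q [-0.25  0.09 -1.14 -0.54  0.26 -0.17] err 0.2342 minmargin 0.00 j3
('mat', 30, -30) q [ 0.22  0.21 -1.14 -0.64 -0.64  0.46] err 0.0357 minmargin 0.00 j3
('mat', 30, -15) q [ 0.05  0.09 -1.14 -0.54 -0.29  0.2 ] err 0.1454 minmargin 0.00 j3
('mat', 30, 0) q [-0.22  0.08 -1.14 -0.53  0.21 -0.14] err 0.1548 minmargin 0.00 j3
('mat', 40, -30) q [ 0.16  0.11 -1.03 -0.31 -0.5   0.48] err 0.0000 minmargin 0.11 j3
('mat', 40, -15) q [-0.    0.06 -1.13 -0.48 -0.2   0.17] err 0.0000 minmargin 0.01 j3
('mat', 40, 0) q [-0.19  0.06 -1.13 -0.49  0.14 -0.12] err 0.0000 minmargin 0.01 j3
```

Run:
```python
from bt import *
m=np.array([.579,-.064,.088])
for al in (40,43,45):
    for az in (-35,-25,-20,-15):
      R=toolH(az,al,-1); show(("mat",al,az),m+.019*R[:,2],R,[0,.2,-.6,.3,-.2,.4])
b=np.array([.5395,.2,.095])
for al in (40,43,45):
  R=toolH(-15,al,-1); g=b+.019*R[:,2]
  for bk in (0,.1): show((al,bk),g-bk*R[:,2],R,[.6,.2,-.6,.3,-.5,.4])
R=toolH(-15,43,-1)
print(R); delta(b+.019*R[:,2]-.1*R[:,2],R)
delta(b+np.array([0,0,.0])+.019*R[:,2],R)
```

```text
('mat', 40, -35) q [ 0.2   0.14 -0.98 -0.24 -0.59  0.59] err 0.0000 minmargin 0.16 j3
('mat', 40, -25) q [ 0.11  0.1  -1.08 -0.4  -0.41  0.37] err 0.0000 minmargin 0.06 j3
('mat', 40, -20) q [ 0.06  0.08 -1.11 -0.45 -0.31  0.27] err 0.0000 minmargin 0.03 j3
('mat', 40, -15) q [-0.    0.08 -1.13 -0.49 -0.2   0.17] err 0.0000 minmargin 0.01 j3
('mat', 43, -35) q [ 0.18  0.12 -0.93 -0.13 -0.55  0.6 ] err 0.0000 minmargin 0.21 j3
('mat', 43, -25) q [ 0.09  0.08 -1.02 -0.28 -0.38  0.38] err 0.0000 minmargin 0.12 j3
('mat', 43, -20) q [ 0.04  0.06 -1.05 -0.33 -0.28  0.28] err 0.0000 minmargin 0.09 j3
('mat', 43, -15) q [-0.01  0.05 -1.08 -0.36 -0.18  0.17] err 0.0000 minmargin 0.06 j3
('mat', 45, -35) q [ 0.16  0.11 -0.9  -0.07 -0.52  0.61] err 0.0000 minmargin 0.24 j3
('mat', 45, -25) q [ 0.08  0.07 -0.99 -0.2  -0.36  0.38] err 0.0000 minmargin 0.15 j3
('mat', 45, -20) q [ 0.04  0.05 -1.02 -0.25 -0.27  0.28] err 0.0000 minmargin 0.12 j3
('mat', 45, -15) q [-0.02  0.04 -1.04 -0.28 -0.17  0.18] err 0.0000 minmargin 0.10 j3
(40, 0) q [ 0.71  0.15 -0.9  -0.07 -0.69  0.76] err 0.0000 minmargin 0.24 j3
(40, 0.1) q [ 0.89 -0.03 -0.84  0.31 -0.77  0.96] err 0.0000 minmargin 0.30 j3
(43, 0) q [ 0.69  0.14 -0.86  0.02 -0.64  0.76] err 0.0000 minmargin 0.28 j3
(43, 0.1) q [ 0.85 -0.04 -0.8   0.37 -0.72  0.95] err 0.0000 minmargin 0.34 j3
(45, 0) q [ 0.68  0.13 -0.83  0.07 -0.61  0.77] err 0.0000 minmargin 0.31 j3
(45, 0.1) q [ 0.83 -0.04 -0.77  0.41 -0.68  0.94] err 0.0000 minmargin 0.37 j3
[[-0.6588  0.2588  0.7064]
 [ 0.1765  0.9659 -0.1893]
 [-0.7314 -0.     -0.682 ]]
dp [-0.0806 -0.0231 -0.1552] dr [-53.8304  -6.8886  75.3537] minrows 13.0
dp [-0.0099 -0.042  -0.2234] dr [-53.8304  -6.8886  75.3537] minrows 13.0
```

Request:
{"fn": "move_arm", "kwargs": {"targets": [0.074,-0.025,0,0,-3.8,-0.5,5.4,0.074,-0.025,0,0,-3.8,-0.5,5.4,0.074,-0.025,-0.002,0,-3.8,-0.5,5.4,0.074,-0.019,-0.003,0,-3.8,-0.5,5.4,0.074,-0.01,-0.003,-0.005,-3.8,-0.5,5.4,0.074,0,-0.003,-0.005,-3.8,-0.5,5.4,0.074,0,-0.003,-0.01,-3.8,-0.5,5.4,0.074,0,-0.003,-0.01,-3.8,-0.5,5.4,0.074,0,-0.002,-0.015,-3.8,-0.5,5.4,0.074,0,0,-0.015,-3.8,-0.5,5.4]}}

```text
t: 14.3
position: [0.4588, 0.2194, 0.2454]
eef_rot: [[-0.542, 0.59, 0.599], [0.586, 0.776, -0.234], [-0.602, 0.225, -0.766]]
ft_force: [1.1, -0.4, 0.1]
finger_gap: 0.866
```

```bash
python3 st.py
python3 - <<'E'
from bt import *
b=np.array([.5395,.2,.095]);R=toolH(-15,43,-1)
delta(b+(.019-.11)*R[:,2],R)
E
```

```text
t 14.3 p [0.4588 0.2194 0.2454] gap 0.8659961441816578 F [ 1.0577 -0.3602  0.118 ]
q [ 0.8599 -0.0663 -0.4616  0.9036 -0.6515  1.4965]
[[-0.5415  0.59    0.5988]
 [ 0.5864  0.7756 -0.2338]
 [-0.6024  0.2245 -0.766 ]]
dp [ 0.0164 -0.0022 -0.0883] dr [-15.5801  -2.1906  21.1252] minrows 3.7
```

Request:
{"fn": "move_arm", "kwargs": {"targets": [0.074,0.003,0,-0.016,-3.1,-0.4,4.2,0.074,0.003,-0.001,-0.018,-3.1,-0.4,4.2,0.074,0.003,0,-0.018,-3.1,-0.4,4.2,0.074,0.003,-0.001,-0.018,-3.1,-0.5,4.2,0.074,0.003,0,-0.018,-3.1,-0.5,4.3,0.074,0,0,0,0,0,0,0.074,0,0,0,0,0,0,0.074,0,0,0,0,0,0,0.074,0,0,0,0,0,0,0.074,0,0,0,0,0,0]}}

```text
t: 15.13
position: [0.4745, 0.2182, 0.159]
eef_rot: [[-0.657, 0.265, 0.706], [0.185, 0.964, -0.19], [-0.731, 0.006, -0.683]]
ft_force: [0.4, 0.2, 0.1]
finger_gap: 0.866
```

```bash
python3 st.py
python3 - <<'E'
from bt import *
b=np.array([.5395,.2,.095]);R=toolH(-15,43,-1)
for n in ("side","top","wrist"):
    c=read_camera(n); cv2.imwrite(f"pics/{n}8.png",c["frame"])
    r=spot_point(n,"bottle_mid");print(n,[(np.array(x["point"]),round(x["conf"],2)) for x in r[:2]])
delta(b+.019*R[:,2],R)
E
```

```text
t 15.1333 p [0.4745 0.2182 0.159 ] gap 0.8664688090499999 F [0.3561 0.2453 0.1026]
q [ 0.8733 -0.0551 -0.7835  0.4187 -0.7243  0.9817]
[[-0.6571  0.2651  0.7056]
 [ 0.1854  0.9642 -0.1896]
 [-0.7307  0.0062 -0.6827]]
side [(array([0.5411, 0.1949, 0.0902]), 0.72), (array([0.5884, 0.2297, 0.2433]), 0.64)]
top [(array([0.54  , 0.1958, 0.0915]), 0.77)]
wrist [(array([0.575 , 0.2852, 0.0061]), 0.7), (array([0.5342, 0.199 , 0.0862]), 0.6)]
dp [ 0.079  -0.0211 -0.0757] dr [-0.2379 -0.025   0.3167] minrows 2.7
```

View pics/wrist8.png

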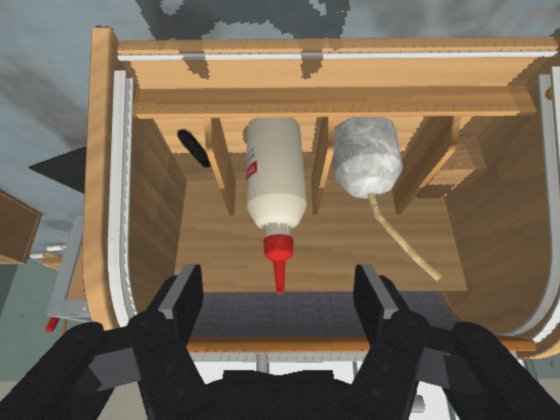

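View pics/side8.png

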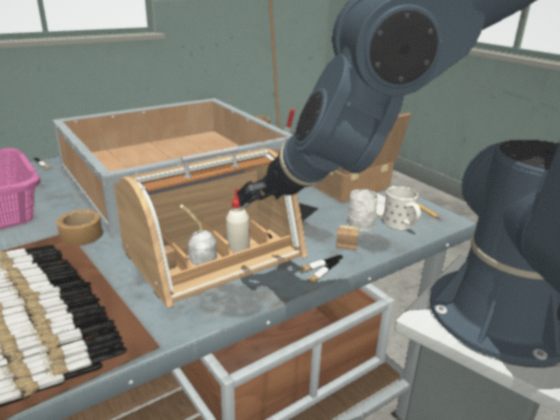

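View pics/top8.png

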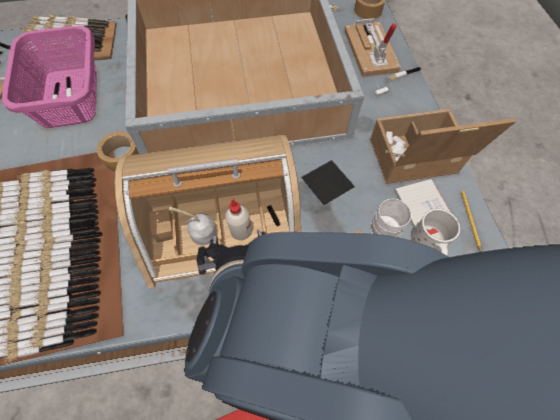

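Request:
{"fn": "move_arm", "kwargs": {"targets": [0.074,0.014,-0.0037,-0.0134,0,0,0,0.074,0.015,-0.004,-0.0144,0,0,0,0.074,0.015,-0.004,-0.0144,0,0,0,0.074,0.014,-0.0037,-0.0134,0,0,0,0.074,0.011,-0.003,-0.0106,0,0,0,0.074,0.0107,-0.0029,-0.0102,0,0,0,0.074,0,0,0,0,0,0,0.074,0,0,0,0,0,0,0.045,0,0,0,0,0,0,0.045,0,0,0,0,0,0]}}

```text
t: 16.27
position: [0.5534, 0.1966, 0.0819]
eef_rot: [[-0.658, 0.264, 0.706], [0.183, 0.965, -0.19], [-0.731, 0.004, -0.683]]
ft_force: [-0.4, 0.1, 0.5]
finger_gap: 0.602
```

```bash
python3 st.py
python3 - <<'E'
from h import *
for n in ("side","wrist"):
    c=read_camera(n); cv2.imwrite(f"pics/{n}9.png",c["frame"] if n=="wrist" else cv2.resize(c["frame"][120:310,130:380],None,fx=3,fy=3,interpolation=cv2.INTER_CUBIC))
E
```

```text
t 16.2667 p [0.5534 0.1966 0.0819] gap 0.6024201688447132 F [-0.4301  0.1183  0.5447]
q [ 0.6906  0.1369 -0.8597  0.0196 -0.6382  0.7716]
[[-0.6578  0.2635  0.7056]
 [ 0.1829  0.9646 -0.1898]
 [-0.7306  0.0042 -0.6828]]
```

View pics/wrist9.png

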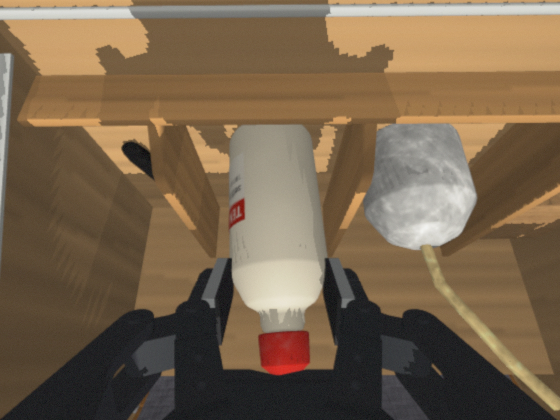

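View pics/side9.png

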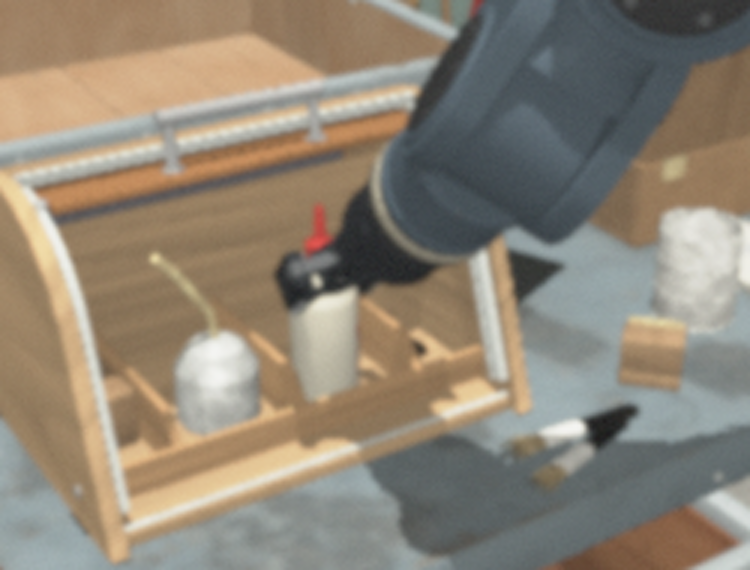

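Run:
```python
from bt import *
q=np.array(robot.get_obs()["joint_pos"]); 
def W(x,y,zb,az,al=43):
    R=toolH(az,al,-1); return S2W(S,(x,y,zb+.083))+.020*R[:,2],R
for w in [(-.057,-.043,.07,-15),(-.157,-.043,.07,-15),(-.157,-.16,.07,-20),(-.157,-.287,.07,-25),(-.12,-.043,.17,-15),(-.12,-.16,.18,-20),(-.10,-.287,.18,-22),(-.05,-.287,.1,-22),(.049,-.287,.1,-22),(.049,-.287,.006,-22),(.049,-.287,.006,-30),(-.15,-.043,.17,-15),(-.10,-.287,.18,-35),(-.10,-.287,.18,-45),(0,-.287,.1,-35)]:
    p,R=W(*w); q=show((w,np.round(p,3)),p,R,q)
```

```text
((-0.057, -0.043, 0.07, -15), array([0.554, 0.196, 0.139])) q [ 0.69  0.04 -0.78  0.2  -0.64  0.76] err 0.0000 minmargin 0.36 j3
((-0.157, -0.043, 0.07, -15), array([0.457, 0.222, 0.139])) q [ 0.92 -0.04 -0.82  0.4  -0.74  1.03] err 0.0000 minmargin 0.32 j3
((-0.157, -0.16, 0.07, -20), array([0.427, 0.108, 0.139])) q [ 0.78 -0.25 -0.99  0.39 -0.72  0.96] err 0.0000 minmargin 0.15 j3
((-0.157, -0.287, 0.07, -25), array([ 0.393, -0.016,  0.139])) q [ 0.48 -0.51 -1.14  0.38 -0.62  0.73] err 0.0115 minmargin 0.00 j3
((-0.12, -0.043, 0.17, -15), array([0.493, 0.212, 0.239])) q [ 0.83 -0.13 -0.63  0.61 -0.7   0.91] err 0.0000 minmargin 0.51 j3
((-0.12, -0.16, 0.18, -20), array([0.462, 0.098, 0.249])) q [ 0.67 -0.34 -0.76  0.63 -0.67  0.84] err 0.0000 minmargin 0.38 j3
((-0.1, -0.287, 0.18, -22), array([ 0.449, -0.03 ,  0.249])) q [ 0.28 -0.55 -0.9   0.52 -0.46  0.49] err 0.0000 minmargin 0.19 j2
((-0.05, -0.287, 0.1, -22), array([ 0.497, -0.043,  0.169])) q [ 0.18 -0.35 -1.04  0.15 -0.4   0.41] err 0.0000 minmargin 0.10 j3
((0.049, -0.287, 0.1, -22), array([ 0.593, -0.069,  0.169])) q [ 0.06 -0.13 -0.9   0.03 -0.32  0.32] err 0.0000 minmargin 0.24 j3
((0.049, -0.287, 0.006, -22), array([ 0.593, -0.069,  0.075])) q [ 0.06  0.07 -1.04 -0.31 -0.32  0.32] err 0.0000 minmargin 0.10 j3
((0.049, -0.287, 0.006, -30), array([ 0.592, -0.071,  0.075])) q [ 0.14  0.1  -0.98 -0.21 -0.47  0.49] err 0.0000 minmargin 0.16 j3
((-0.15, -0.043, 0.17, -15), array([0.464, 0.22 , 0.239])) q [ 0.9  -0.14 -0.64  0.68 -0.74  1.  ] err 0.0000 minmargin 0.50 j3
((-0.1, -0.287, 0.18, -35), array([ 0.447, -0.033,  0.249])) q [ 0.42 -0.4  -0.79  0.67 -0.68  0.85] err 0.0000 minmargin 0.34 j2
((-0.1, -0.287, 0.18, -45), array([ 0.445, -0.035,  0.249])) q [ 0.47 -0.26 -0.68  0.83 -0.77  1.13] err 0.0000 minmargin 0.46 j3
((0, -0.287, 0.1, -35), array([ 0.544, -0.059,  0.169])) q [ 0.24 -0.14 -0.87  0.23 -0.58  0.66] err 0.0000 minmargin 0.27 j3
```

Request:
{"fn": "move_arm", "kwargs": {"targets": [0.03,0,0,0,0,0,0,0.03,0,0,0,0,0,0,0.03,0,0,0,0,0,0,0.03,0,0,0.005,0,0,0,0.03,0,0,0.008,0,0,0,0.03,0,0,0.01,0,0,0,0.03,0,0,0.012,0,0,0,0.03,0,0,0.012,0,0,0,0.03,0,0,0.01,0,0,0,0.03,0,0,0,0,0,0]}}

```text
t: 17.2
position: [0.5541, 0.1969, 0.1406]
eef_rot: [[-0.657, 0.264, 0.707], [0.184, 0.965, -0.189], [-0.731, 0.006, -0.682]]
ft_force: [-0.1, -0.0, -1.5]
finger_gap: 0.501
```

```bash
python3 st.py
python3 - <<'E'
from h import *
for n in ("side","wrist"):
    c=read_camera(n); cv2.imwrite(f"pics/{n}10.png",c["frame"] if n=="wrist" else cv2.resize(c["frame"][120:310,130:380],None,fx=3,fy=3,interpolation=cv2.INTER_CUBIC))
E
```

```text
t 17.2 p [0.5541 0.1969 0.1406] gap 0.5010123339986947 F [-0.0602 -0.0426 -1.472 ]
q [ 0.69    0.0355 -0.7779  0.2004 -0.6379  0.7711]
[[-0.6567  0.2636  0.7066]
 [ 0.1839  0.9646 -0.1889]
 [-0.7314  0.0059 -0.6819]]
```

View pics/side10.png

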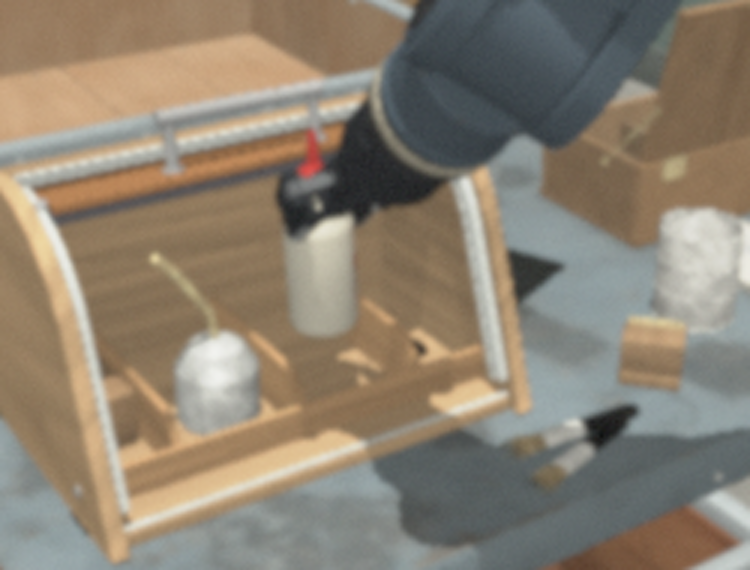

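View pics/wrist10.png

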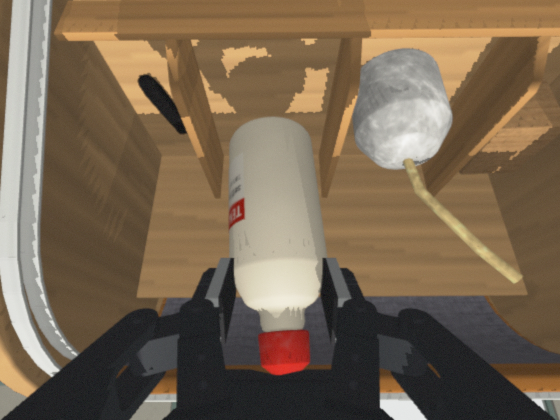

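Request:
{"fn": "move_arm", "kwargs": {"targets": [0.03,-0.006,0.0015,0.01,0,0,0,0.03,-0.011,0.003,0.018,0,0,0,0.03,-0.012,0.003,0.02,0,0,0,0.03,-0.012,0.003,0.02,0,0,0,0.03,-0.011,0.0025,0.018,0,0,0,0.03,-0.009,0.002,0.014,0,0,0,0.03,-0.006,-0.01,0.008,0,0,-1,0.03,-0.007,-0.02,0.006,0,0,-1.5,0.03,-0.008,-0.026,0.004,0,0,-1.5,0.03,-0.006,-0.028,0.002,0,0,-1.5]}}

```text
t: 18.13
position: [0.4648, 0.1268, 0.2575]
eef_rot: [[-0.639, 0.355, 0.683], [0.244, 0.935, -0.257], [-0.73, 0.002, -0.684]]
ft_force: [-0.4, 0.4, -1.5]
finger_gap: 0.504
```

```bash
python3 st.py
python3 - <<'E'
from bt import *
for n in ("side","wrist"):
    c=read_camera(n); cv2.imwrite(f"pics/{n}11.png",c["frame"])
R=toolH(-30,43,-1)
delta((.448,-.032,.259),R)
E
```

```text
t 18.1333 p [0.4648 0.1268 0.2575] gap 0.5041334273236888 F [-0.4381  0.3736 -1.4573]
q [ 0.7389 -0.271  -0.6864  0.704  -0.7078  0.9335]
[[-0.6386  0.3549  0.6829]
 [ 0.2443  0.9349 -0.2574]
 [-0.7297  0.0025 -0.6837]]
dp [-0.0164 -0.1567  0.0016] dr [-0.1641 -0.0422 -9.0778] minrows 3.8
```

View pics/side11.png

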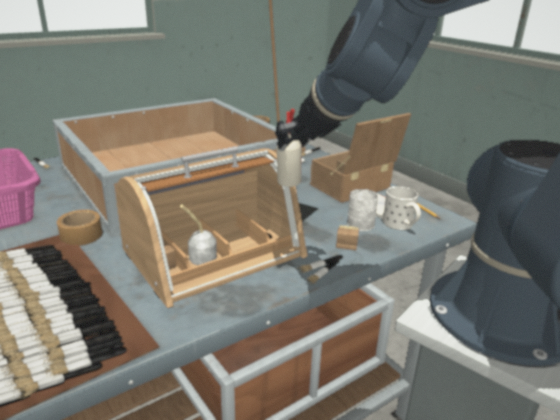

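View pics/wrist11.png

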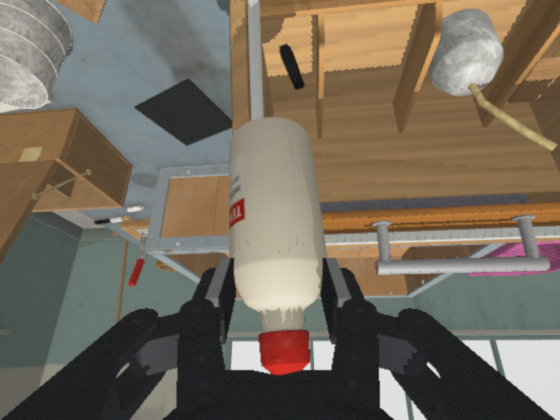

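Request:
{"fn": "move_arm", "kwargs": {"targets": [0.03,-0.004,-0.03,0.001,0,0,-2,0.03,-0.004,-0.032,0,0,0,-2,0.03,-0.004,-0.032,0,0,0,-2,0.03,-0.003,-0.032,0,0,0,-2,0.03,0.005,-0.026,0,0,0,-1,0.03,0.016,-0.008,-0.008,0,0,0,0.03,0.02,-0.006,-0.016,0,0,0,0.03,0.022,-0.006,-0.02,0,0,0,0.03,0.022,-0.006,-0.02,0,0,0,0.03,0.018,-0.005,-0.016,0,0,0]}}

```text
t: 19.07
position: [0.554, -0.0565, 0.1768]
eef_rot: [[-0.592, 0.497, 0.634], [0.342, 0.868, -0.361], [-0.73, 0.003, -0.684]]
ft_force: [0.4, -0.4, -0.5]
finger_gap: 0.5
```

```bash
python3 st.py
python3 - <<'E'
from bt import *
for n in ("side","wrist","top"):
    c=read_camera(n); cv2.imwrite(f"pics/{n}12.png",c["frame"])
    for f in (spot_point,): print(n,[(np.array(x["point"]),round(x["conf"],2)) for t in ("glue_mat","bottle_mid") for x in f(n,t)[:1]])
R=toolH(-30,43,-1)
delta(np.array([.579,-.0635,.005+.083])+.02*R[:,2],R)
E
```

```text
t 19.0667 p [ 0.554  -0.0565  0.1768] gap 0.5004392370063854 F [ 0.3594 -0.4421 -0.5202]
q [ 0.1896 -0.1709 -0.8823  0.1782 -0.4939  0.5329]
[[-0.5924  0.4972  0.6339]
 [ 0.3418  0.8677 -0.3611]
 [-0.7295  0.0027 -0.684 ]]
side [(array([ 0.5806, -0.0641,  0.004 ]), 0.75), (array([ 0.5458, -0.0517,  0.179 ]), 0.91)]
wrist [(array([ 0.5831, -0.0617, -0.0007]), 0.88), (array([ 0.5391, -0.0536,  0.1808]), 0.66)]
top [(array([ 0.5819, -0.0612,  0.0006]), 0.73), (array([ 0.5468, -0.0498,  0.1839]), 0.65)]
dp [ 0.0381 -0.0154 -0.1057] dr [-0.2326  0.1011 -0.2364] minrows 2.7
```

View pics/side12.png

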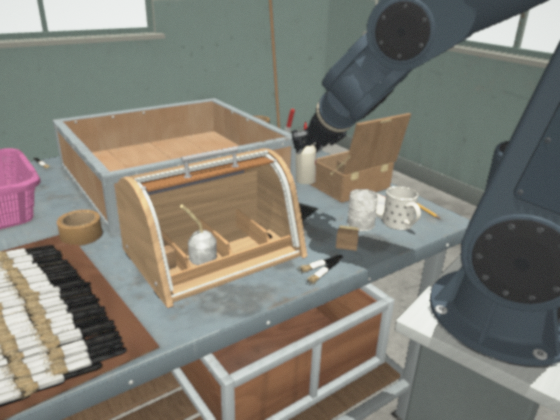

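View pics/wrist12.png

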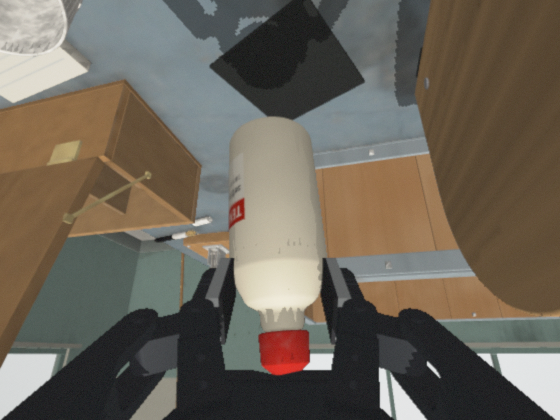

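View pics/top12.png

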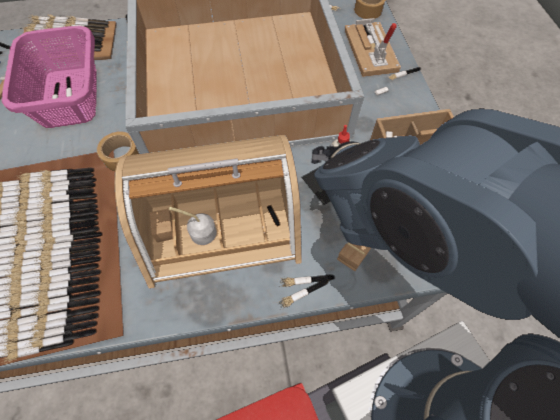

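Request:
{"fn": "move_arm", "kwargs": {"targets": [0.03,0.007,-0.0025,-0.012,0,0,0,0.03,0.008,-0.003,-0.015,0,0,0,0.03,0.007,-0.0025,-0.015,0,0,0,0.03,0.006,-0.002,-0.015,0,0,0,0.03,0.005,-0.0015,-0.015,0,0,0,0.03,0.003,-0.001,-0.012,0,0,0,0.03,0,0,-0.009,0,0,0,0.03,0,0,-0.005,0,0,0,0.03,0,0,0,0,0,0,0.03,0,0,0,0,0,0]}}

```text
t: 20.35
position: [0.5897, -0.0681, 0.0817]
eef_rot: [[-0.591, 0.497, 0.635], [0.342, 0.868, -0.361], [-0.731, 0.004, -0.683]]
ft_force: [-0.5, -0.2, -1.7]
finger_gap: 0.503
```

```bash
python3 st.py
python3 - <<'E'
from bt import *
for n in ("side","wrist"):
    c=read_camera(n); cv2.imwrite(f"pics/{n}13.png",c["frame"] if n=="wrist" else cv2.resize(c["frame"][110:250,250:440],None,fx=4,fy=4,interpolation=cv2.INTER_CUBIC))
    print(n,[(np.array(x["point"]),round(x["conf"],2)) for t in ("glue_mat","bottle_mid") for x in spot_point(n,t)[:1]])
E
```

```text
t 20.35 p [ 0.5897 -0.0681  0.0817] gap 0.503134900155575 F [-0.5013 -0.2235 -1.6887]
q [ 0.1417  0.0774 -0.9786 -0.1876 -0.4633  0.4908]
[[-0.5913  0.4968  0.6353]
 [ 0.3415  0.8679 -0.3608]
 [-0.7306  0.0037 -0.6828]]
side [(array([ 0.5788, -0.0621,  0.0009]), 0.46), (array([ 0.5812, -0.0638,  0.0898]), 0.56)]
wrist [(array([ 0.5842, -0.0628,  0.0026]), 0.8), (array([ 0.5745, -0.0647,  0.0886]), 0.58)]
```

View pics/side13.png

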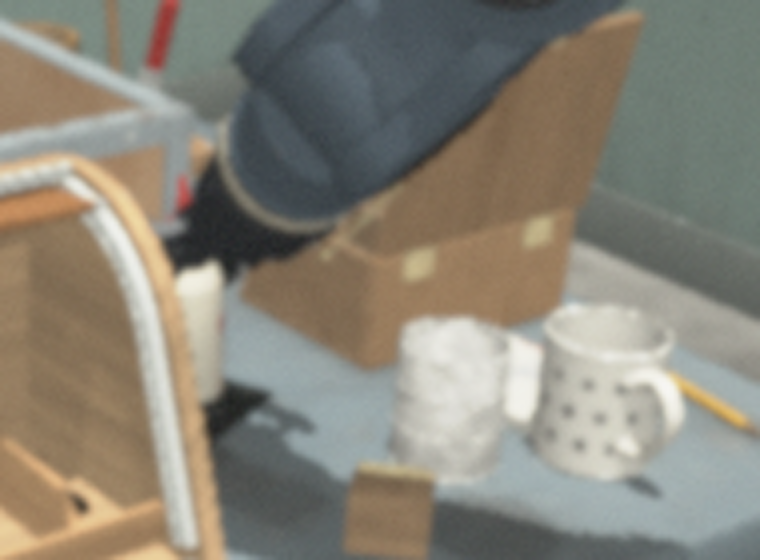

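View pics/wrist13.png

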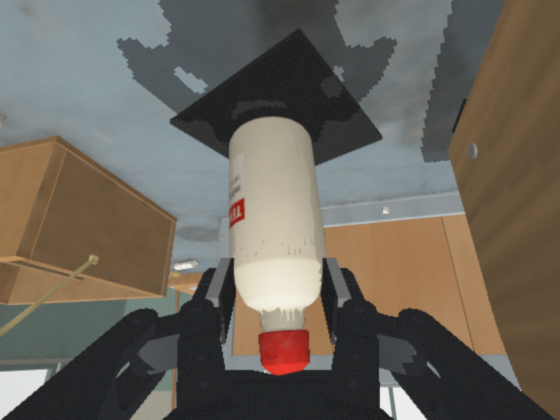

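Request:
{"fn": "move_arm", "kwargs": {"targets": [0.03,0,0,-0.002,0,0,0,0.03,0,0,-0.002,0,0,0,0.03,0,0,-0.001,0,0,0,0.03,0,0,-0.001,0,0,0,0.03,0,0,0,0,0,0,0.03,0,0,0,0,0,0,0.03,0,0,0,0,0,0,0.03,0,0,0,0,0,0,0.03,0,0,0,0,0,0,0.03,0,0,0,0,0,0]}}

```text
t: 21.48
position: [0.5896, -0.0683, 0.0752]
eef_rot: [[-0.591, 0.497, 0.635], [0.342, 0.868, -0.361], [-0.73, 0.004, -0.683]]
ft_force: [-0.2, 0.2, -1.0]
finger_gap: 0.502
```

```bash
python3 st.py
```

```text
t 21.4833 p [ 0.5896 -0.0683  0.0752] gap 0.5023288940577101 F [-0.1761  0.1545 -0.9776]
q [ 0.1413  0.0923 -0.9867 -0.2105 -0.4631  0.4907]
[[-0.5914  0.497   0.635 ]
 [ 0.3418  0.8677 -0.3609]
 [-0.7304  0.0036 -0.683 ]]
```

Request:
{"fn": "move_arm", "kwargs": {"targets": [0.03,0,0,-0.001,0,0,0,0.03,0,0,0,0,0,0,0.03,0,0,-0.001,0,0,0,0.03,0,0,0,0,0,0,0.03,0,0,-0.0005,0,0,0,0.03,0,0,0,0,0,0,0.03,0,0,0,0,0,0,0.03,0,0,0,0,0,0,0.03,0,0,0,0,0,0,0.03,0,0,0,0,0,0]}}

```text
t: 22.32
position: [0.5908, -0.0688, 0.0744]
eef_rot: [[-0.589, 0.498, 0.637], [0.342, 0.867, -0.362], [-0.733, 0.005, -0.681]]
ft_force: [-3.9, -1.8, 12.4]
finger_gap: 0.499
```

```bash
python3 st.py
```

```text
t 22.3167 p [ 0.5908 -0.0688  0.0744] gap 0.4994853496885135 F [-3.9411 -1.795  12.4172]
q [ 0.1411  0.0974 -0.9886 -0.2206 -0.4648  0.4907]
[[-0.5885  0.4981  0.6368]
 [ 0.3419  0.8671 -0.3623]
 [-0.7326  0.0045 -0.6806]]
```

Request:
{"fn": "move_arm", "kwargs": {"targets": [0.03,0,0,0.001,0,0,0,0.03,0,0,0,0,0,0,0.075,0,0,0,0,0,0,0.075,0,0,0,0,0,0,0.075,0,0,0,0,0,0,0.075,0,0,0,0,0,0,0.075,0,0,0,0,0,0,0.075,0,0,0,0,0,0,0.075,-0.005,0.003,0.0055,0,0,0,0.075,-0.01,0.006,0.011,0,0,0]}}

```text
t: 23.15
position: [0.5739, -0.0596, 0.0894]
eef_rot: [[-0.593, 0.498, 0.633], [0.342, 0.867, -0.362], [-0.729, 0.002, -0.684]]
ft_force: [-0.4, -0.2, -0.5]
finger_gap: 0.879
```

```bash
python3 st.py
python3 - <<'E'
from bt import *
for n in ("side","wrist"):
    c=read_camera(n); cv2.imwrite(f"pics/{n}14.png",c["frame"] if n=="wrist" else cv2.resize(c["frame"][110:250,250:440],None,fx=4,fy=4,interpolation=cv2.INTER_CUBIC))
E
```

```text
t 23.15 p [ 0.5739 -0.0596  0.0894] gap 0.8785156260015793 F [-0.4401 -0.1567 -0.4579]
q [ 0.1713  0.0323 -0.9914 -0.141  -0.4828  0.5173]
[[-0.5926  0.4977  0.6334]
 [ 0.342   0.8673 -0.3616]
 [-0.7293  0.0023 -0.6842]]
```

View pics/wrist14.png

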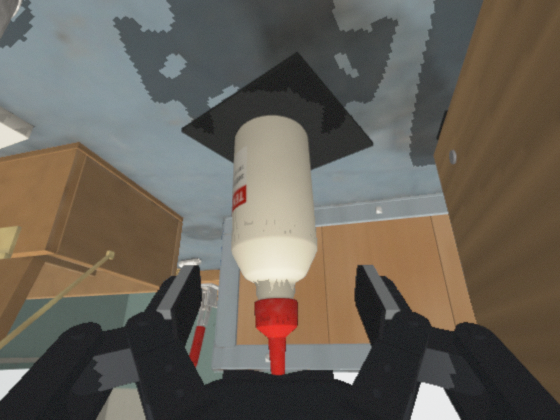

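Run:
```python
from bt import *
q=np.array(robot.get_obs()["joint_pos"])
R=toolH(-30,43,-1)
for p in [(.54,-.04,.127),(.504,-.02,.165),(.5,.0,.24),(.5,.06,.315)]: q=show(p,np.array(p),R,q)
R2=toolR(-15,70,1)
p2=np.array([.560,.2386,.3145])
delta((.5,.06,.315),R2); delta(p2,R2)
```

```text
(0.54, -0.04, 0.127) q [ 0.25 -0.11 -0.98  0.04 -0.54  0.59] err 0.0000 minmargin 0.16 j3
(0.504, -0.02, 0.165) q [ 0.34 -0.23 -0.95  0.25 -0.59  0.68] err 0.0000 minmargin 0.19 j3
(0.5, 0.0, 0.24) q [ 0.41 -0.3  -0.77  0.53 -0.63  0.74] err 0.0000 minmargin 0.37 j3
(0.5, 0.06, 0.315) q [ 0.57 -0.24 -0.52  0.83 -0.71  0.92] err 0.0000 minmargin 0.50 j2
dp [-0.0741  0.1188  0.2236] dr [ 52.7457   0.693  -61.9106] minrows 11.4
dp [-0.0141  0.2974  0.2231] dr [ 52.7457   0.693  -61.9106] minrows 11.4
```

Request:
{"fn": "move_arm", "kwargs": {"targets": [0.075,-0.017,0.01,0.018,0,0,0,0.06,-0.018,0.01,0.019,0,0,0,0.04,-0.018,0.01,0.02,0,0,0,0.04,-0.015,0.01,0.02,0,0,0,0.04,0,0.012,0.025,4,0,-4.7,0.04,0,0.012,0.025,4,0,-4.7,0.04,0,0.014,0.025,4,0,-4.7,0.04,0.004,0.02,0.022,4,0,-4.7,0.04,0.006,0.025,0.02,4,0,-4.7,0.04,0.008,0.028,0.015,4,0,-4.7]}}

```text
t: 24.08
position: [0.5252, 0.0911, 0.2978]
eef_rot: [[-0.297, 0.833, 0.467], [0.825, 0.471, -0.314], [-0.481, 0.292, -0.827]]
ft_force: [1.7, 0.6, 0.6]
finger_gap: 0.471
```

```bash
python3 st.py
python3 - <<'E'
from bt import *
for n in ("side","top"):
    c=read_camera(n); cv2.imwrite(f"pics/{n}15.png",c["frame"])
    print(n,[(t,np.array(x["point"]),round(x["conf"],2)) for t in ("rod","bottle_mid","glue_mat") for x in spot_point(n,t)[:1]])
R2=toolR(-15,70,1)
delta(np.array([.560,.2386,.3145]),R2)
E
```

```text
t 24.0833 p [0.5252 0.0911 0.2978] gap 0.47073394887817455 F [1.7386 0.6259 0.5618]
q [ 0.492  -0.0484 -0.2638  1.0468 -0.5205  1.5461]
[[-0.2973  0.8327  0.4672]
 [ 0.8247  0.4706 -0.3138]
 [-0.4811  0.292  -0.8266]]
side [('rod', array([0.5864, 0.2336, 0.2468]), 0.85), ('bottle_mid', array([ 0.5802, -0.0652,  0.081 ]), 0.68), ('glue_mat', array([ 0.578 , -0.0623,  0.005 ]), 0.69)]
top [('rod', array([0.5852, 0.2275, 0.2474]), 0.89), ('bottle_mid', array([ 0.5774, -0.0662,  0.081 ]), 0.5), ('glue_mat', array([ 0.578 , -0.0606,  0.0031]), 0.77)]
dp [0.0359 0.1494 0.0198] dr [ 29.4253   0.4989 -34.2755] minrows 6.3
```

View pics/side15.png

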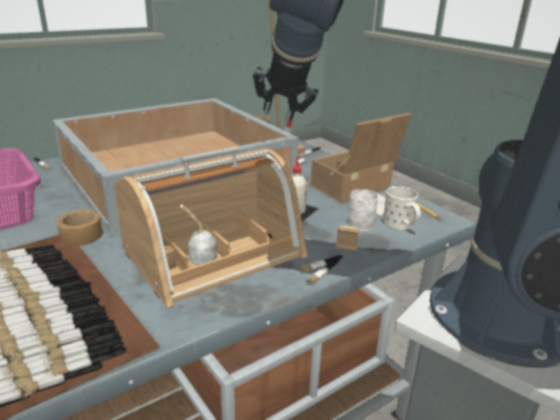

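Request:
{"fn": "move_arm", "kwargs": {"targets": [0.035,0.005,0.021,0.004,4.2,0.1,-4.9,0.035,0.005,0.021,0.004,4.2,0.1,-4.9,0.035,0.005,0.021,0.003,4.2,0.1,-4.9,0.035,0.005,0.022,0.003,4.2,0.1,-4.9,0.035,0.005,0.022,0.003,4.2,0.1,-4.9,0.035,0.005,0.021,0.003,4.2,0,-4.9,0.035,0.006,0.021,0,4.2,0,-4.9,0.035,0,0,0,0,0,0,0.035,0,0,0,0,0,0,0.035,0,0,0,0,0,0]}}

```text
t: 25.32
position: [0.5604, 0.2381, 0.3152]
eef_rot: [[0.258, 0.908, 0.331], [0.966, -0.242, -0.09], [-0.001, 0.343, -0.939]]
ft_force: [-0.8, 0.5, -0.1]
finger_gap: 0.409
```

```bash
python3 st.py
python3 - <<'E'
from bt import *
c=read_camera("wrist"); cv2.imwrite("pics/w16.png",c["frame"])
print(spot_point("wrist","rod")[:1])
R2=toolR(-15,70,1)
delta(np.array([.5905,.230,.2195]),R2)
E
```

```text
t 25.3167 p [0.5604 0.2381 0.3152] gap 0.40919489047609253 F [-0.7902  0.5254 -0.1109]
q [ 0.5389  0.1917  0.1423  1.2729 -0.2494  2.3388]
[[ 0.2577  0.9077  0.3312]
 [ 0.9662 -0.2416 -0.0896]
 [-0.0013  0.3431 -0.9393]]
[{'point': [0.5803, 0.2335, 0.2451], 'conf': 0.59}]
dp [ 0.0301 -0.0083 -0.0959] dr [ 0.0431  0.0634 -0.03  ] minrows 2.4
```

View pics/w16.png

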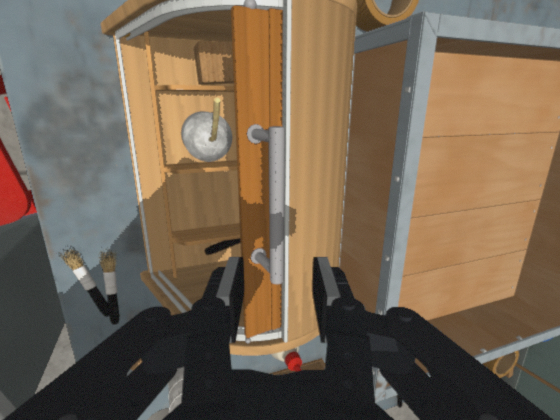

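Request:
{"fn": "move_arm", "kwargs": {"targets": [0.035,0.008,-0.002,-0.025,0,0,0,0.035,0.008,-0.002,-0.025,0,0,0,0.035,0.006,-0.002,-0.02,0,0,0,0.035,0.005,-0.0013,-0.015,0,0,0,0.035,0.003,-0.001,-0.0109,0,0,0,0.035,0,0,0,0,0,0,0.008,0,0,0,0,0,0,0.008,0,0,0,0,0,0,0.008,0,0,0,0,0,0,0.008,0,0,0,0,0,0]}}

```text
t: 26.25
position: [0.5911, 0.2308, 0.2207]
eef_rot: [[0.259, 0.907, 0.333], [0.966, -0.244, -0.088], [0.001, 0.344, -0.939]]
ft_force: [1.1, -2.2, 0.2]
finger_gap: 0.109
```

```bash
python3 st.py; python3 rodest.py; python3 gen2.py .2147 0 70 40 30
python3 - <<'E'
from h import *
c=read_camera("wrist"); cv2.imwrite("pics/w17.png",c["frame"])
E
```

```text
t 26.25 p [0.5911 0.2308 0.2207] gap 0.10922247015060116 F [ 1.1224 -2.1796  0.1537]
q [ 0.4982  0.2345 -0.0428  1.0329 -0.2386  2.3001]
[[ 0.2593  0.9067  0.3328]
 [ 0.9658 -0.2439 -0.088 ]
 [ 0.0014  0.3442 -0.9389]]
d 0.021 rod in store [-0.0219  0.0002  0.2404] arc th 8.987259815726242 r 0.13403742143045214 s 0.21616295417854575
d 0.025 rod in store [-0.0233  0.0002  0.2441] arc th 9.308401657674585 r 0.1379641283746026 s 0.21563048084029357
1 s=0.208 [-0.0094  0.0025 -0.002 ] rot [-0.26 -0.97 -0.  ]
2 s=0.200 [-0.0092  0.0025 -0.0027] rot [-0.26 -0.97 -0.  ]
3 s=0.193 [-0.0089  0.0024 -0.0035] rot [-0.26 -0.97 -0.  ]
4 s=0.186 [-0.0086  0.0023 -0.0042] rot [-0.26 -0.97 -0.  ]
5 s=0.179 [-0.0083  0.0022 -0.0049] rot [-0.26 -0.97 -0.  ]
6 s=0.172 [-0.0079  0.0021 -0.0055] rot [-0.26 -0.97 -0.  ]
7 s=0.165 [-0.0075  0.002  -0.0061] rot [-0.26 -0.97 -0.  ]
8 s=0.157 [-0.007   0.0019 -0.0067] rot [-0.26 -0.97 -0.  ]
9 s=0.150 [-0.0065  0.0017 -0.0073] rot [-0.26 -0.97 -0.  ]
10 s=0.143 [-0.0059  0.0016 -0.0078] rot [-0.26 -0.97 -0.  ]
11 s=0.136 [-0.0053  0.0014 -0.0083] rot [-0.26 -
[... 502 characters left out ...]
 s=0.072 [-0.002   0.0005 -0.0064] rot [-0.26 -0.97 -0.  ]
21 s=0.064 [-0.002   0.0005 -0.0064] rot [-0.26 -0.97 -0.  ]
22 s=0.057 [-0.002   0.0005 -0.0064] rot [-0.26 -0.97 -0.  ]
23 s=0.050 [-0.0021  0.0006 -0.0064] rot [-0.26 -0.97 -0.  ]
24 s=0.043 [-0.0021  0.0006 -0.0064] rot [-0.26 -0.97 -0.  ]
25 s=0.036 [-0.0021  0.0006 -0.0064] rot [-0.26 -0.97 -0.  ]
26 s=0.029 [-0.0021  0.0006 -0.0064] rot [-0.26 -0.97 -0.  ]
27 s=0.021 [-0.0021  0.0006 -0.0064] rot [-0.26 -0.97 -0.  ]
28 s=0.014 [-0.0021  0.0006 -0.0064] rot [-0.26 -0.97 -0.  ]
29 s=0.007 [-0.0021  0.0006 -0.0064] rot [-0.26 -0.97 -0.  ]
30 s=0.000 [-0.0021  0.0006 -0.0064] rot [-0.26 -0.97 -0.  ]
total [-0.1294  0.0347 -0.1887]
```

View pics/w17.png

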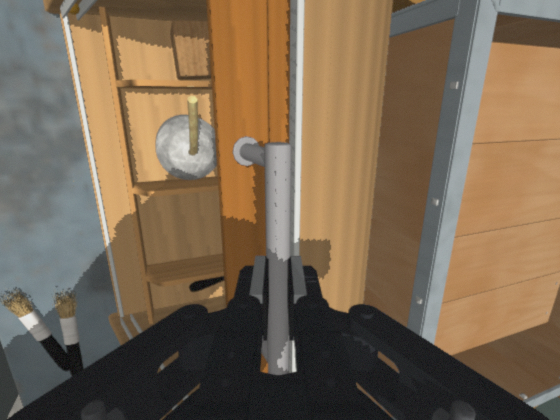

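```bash
python3 gen2.py .2150 .14 70 52 10;python3 gen2.py .14 .07 52 42 10;python3 gen2.py .07 .02 42 38 10
```

```text
1 s=0.207 [-0.0095  0.0025 -0.002 ] rot [-0.47 -1.74 -0.  ]
2 s=0.200 [-0.0093  0.0025 -0.0028] rot [-0.47 -1.74 -0.  ]
3 s=0.193 [-0.0091  0.0024 -0.0035] rot [-0.47 -1.74 -0.  ]
4 s=0.185 [-0.0087  0.0023 -0.0043] rot [-0.47 -1.74 -0.  ]
5 s=0.177 [-0.0084  0.0022 -0.005 ] rot [-0.47 -1.74 -0.  ]
6 s=0.170 [-0.0079  0.0021 -0.0057] rot [-0.47 -1.74 -0.  ]
7 s=0.163 [-0.0075  0.002  -0.0064] rot [-0.47 -1.74 -0.  ]
8 s=0.155 [-0.0069  0.0019 -0.007 ] rot [-0.47 -1.74 -0.  ]
9 s=0.148 [-0.0064  0.0017 -0.0076] rot [-0.47 -1.74 -0.  ]
10 s=0.140 [-0.0057  0.0015 -0.0081] rot [-0.47 -1.74 -0.  ]
total [-0.0794  0.0213 -0.0525]
1 s=0.133 [-0.005   0.0013 -0.0082] rot [-0.26 -0.97 -0.  ]
2 s=0.126 [-0.0044  0.0012 -0.0086] rot [-0.26 -0.97 -0.  ]
3 s=0.119 [-0.0037  0.001  -0.0089] rot [-0.26 -0.97 -0.  ]
4 s=0.112 [-0.0026  0.0007 -0.0079] rot [-0.26 -0.97 -0.  ]
5 s=0.105 [-0.002   0.0005 -0.0063] rot [-0.26 -0.97 -0.  ]
6 s=0.098 [-0.002   0.0005 -0.0063] rot [-0.26 -0.97 -0.  ]
7 s=0.091 [-0.002   0.0005 -0.0063] rot [-0.26 -0.97 -0.  ]
8 s=0.084 [-0.002   0.0005 -0.0063] rot [-0.26 -0.97 -0.  ]
9 s=0.077 [-0.002   0.0005 -0.0063] rot [-0.26 -0.97 -0.  ]
10 s=0.070 [-0.002   0.0005 -0.0063] rot [-0.26 -0.97 -0.  ]
total [-0.0278  0.0074 -0.0712]
1 s=0.065 [-0.0015  0.0004 -0.0046] rot [-0.1  -0.39 -0.  ]
2 s=0.060 [-0.0015  0.0004 -0.0046] rot [-0.1  -0.39 -0.  ]
3 s=0.055 [-0.0015  0.0004 -0.0046] rot [-0.1  -0.39 -0.  ]
4 s=0.050 [-0.0015  0.0004 -0.0046] rot [-0.1  -0.39 -0.  ]
5 s=0.045 [-0.0015  0.0004 -0.0046] rot [-0.1  -0.39 -0.  ]
6 s=0.040 [-0.0015  0.0004 -0.0046] rot [-0.1  -0.39 -0.  ]
7 s=0.035 [-0.0015  0.0004 -0.0046] rot [-0.1  -0.39 -0.  ]
8 s=0.030 [-0.0015  0.0004 -0.0046] rot [-0.1  -0.39 -0.  ]
9 s=0.025 [-0.0015  0.0004 -0.0046] rot [-0.1  -0.39 -0.  ]
10 s=0.020 [-0.0015  0.0004 -0.0046] rot [-0.1  -0.39 -0.  ]
total [-0.0154  0.0041 -0.0457]
```

Request:
{"fn": "move_arm", "kwargs": {"targets": [0.008,-0.0095,0.0025,-0.002,-0.5,-1.7,0,0.008,-0.0093,0.0025,-0.0028,-0.5,-1.7,0,0.008,-0.0091,0.0024,-0.0035,-0.5,-1.7,0,0.008,-0.0087,0.0023,-0.0043,-0.5,-1.7,0,0.008,-0.0084,0.0022,-0.005,-0.5,-1.7,0,0.008,-0.0079,0.0021,-0.0057,-0.5,-1.7,0,0.008,-0.0075,0.002,-0.0064,-0.5,-1.7,0,0.008,-0.0069,0.0019,-0.007,-0.5,-1.7,0,0.008,-0.0064,0.0017,-0.0076,-0.5,-1.7,0,0.008,-0.0057,0.0015,-0.0081,-0.5,-1.7,0]}}

```text
t: 27.13
position: [0.5121, 0.2536, 0.1689]
eef_rot: [[0.259, 0.762, 0.594], [0.966, -0.203, -0.161], [-0.002, 0.615, -0.788]]
ft_force: [4.0, 6.7, 4.0]
finger_gap: 0.102
```

```bash
python3 st.py; python3 rodest.py
```

```text
t 27.1333 p [0.5121 0.2536 0.1689] gap 0.10231734818091487 F [4.0032 6.7358 4.0278]
q [ 0.7792  0.0493 -0.5421  0.6056 -0.5611  2.5028]
[[ 0.2594  0.7616  0.5939]
 [ 0.9658 -0.2032 -0.1613]
 [-0.0022  0.6154 -0.7882]]
d 0.021 rod in store [-0.1098  0.0019  0.1855] arc th 54.54318464042221 r 0.13358368366109546 s 0.14062837039025905
d 0.025 rod in store [-0.1123  0.0019  0.1886] arc th 54.06779321343439 r 0.1374224552288459 s 0.14141659922574476
```

Tracking well; continue.

Request:
{"fn": "move_arm", "kwargs": {"targets": [0.008,-0.005,0.0013,-0.0082,-0.3,-1,0,0.008,-0.0044,0.0012,-0.0086,-0.3,-1,0,0.008,-0.0037,0.001,-0.0089,-0.3,-1,0,0.008,-0.0026,0.0005,-0.0079,-0.3,-1,0,0.008,-0.002,0.0005,-0.0063,-0.3,-1,0,0.008,-0.002,0.0005,-0.0063,-0.3,-1,0,0.008,-0.002,0.0005,-0.0063,-0.3,-1,0,0.008,-0.002,0.0005,-0.0063,-0.3,-1,0,0.008,-0.002,0.0005,-0.0063,-0.3,-1,0,0.008,-0.002,0.0005,-0.0063,-0.3,-1,0]}}

```text
t: 27.97
position: [0.4839, 0.2599, 0.0965]
eef_rot: [[0.261, 0.644, 0.719], [0.965, -0.167, -0.201], [-0.009, 0.747, -0.665]]
ft_force: [0.5, -0.1, -0.3]
finger_gap: 0.093
```

```bash
python3 st.py; python3 rodest.py
```

```text
t 27.9667 p [0.4839 0.2599 0.0965] gap 0.0933600242452223 F [ 0.4846 -0.0862 -0.3238]
q [ 0.9359  0.1363 -0.7897  0.266  -0.7727  2.611 ]
[[ 0.2611  0.6441  0.7191]
 [ 0.9653 -0.167  -0.2009]
 [-0.0093  0.7465 -0.6653]]
d 0.021 rod in store [-0.1414  0.0008  0.1105] arc th 88.98666820359236 r 0.1404505354832441 s 0.08351891195704164
d 0.025 rod in store [-0.1444  0.0008  0.1131] arc th 87.94537152929321 r 0.14350697961954098 s 0.08524544722541744
```

Run:
```python
from h import *
for n in ("side","wrist"):
    c=read_camera(n); cv2.imwrite(f"pics/{n}18.png",c["frame"] if n=="wrist" else cv2.resize(c["frame"][110:310,110:370],None,fx=3,fy=3,interpolation=cv2.INTER_CUBIC))
    print(spot_point(n,"rod")[:1])
```

```text
[{'point': [0.4756, 0.2599, 0.1441], 'conf': 0.65}]
[{'point': [0.4743, 0.2628, 0.1405], 'conf': 0.74}]
```

View pics/side18.png

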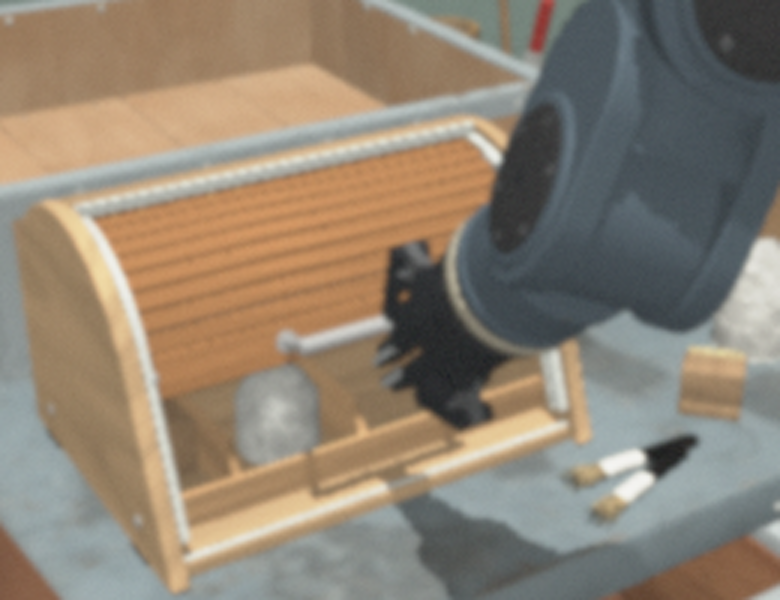

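View pics/wrist18.png

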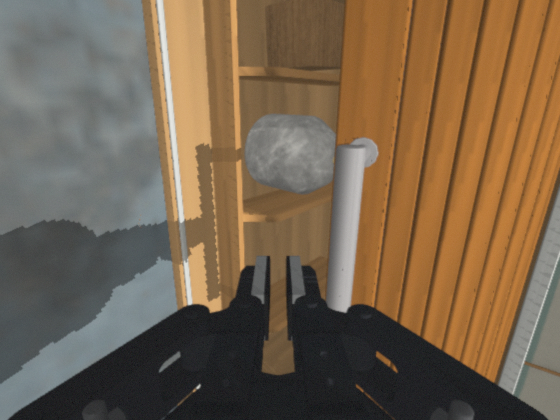

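Request:
{"fn": "move_arm", "kwargs": {"targets": [0.008,-0.0215,0.006,0.016,0,0,0,0.03,-0.0215,0.006,0.018,-1,-3.8,0,0.03,-0.002,0,0.017,-1,-3.8,0,0.03,-0.001,-0.001,0.016,-1,-3.7,0,0.03,0,0,0,0,0,0,0.03,0,0,0,0,0,0,0.03,0,0,0,0,0,0,0.03,0,0,0,0,0,0,0.03,0,0,0,0,0,0,0.03,0,0,0,0,0,0]}}

```text
t: 29.0
position: [0.4381, 0.2695, 0.1627]
eef_rot: [[0.265, 0.486, 0.833], [0.964, -0.125, -0.234], [-0.01, 0.865, -0.502]]
ft_force: [-0.9, -0.2, 0.1]
finger_gap: 0.351
```

```bash
python3 st.py
python3 - <<'E'
from bt import *
for n in ("side","wrist","top"):
    c=read_camera(n); cv2.imwrite(f"pics/{n}19.png",c["frame"])
    print(n,spot_point(n,"rod")[:1])
R=toolR(-15,30,1)
delta(np.array([.4755,.2614,.1415])+.027*R[:,2],R)
E
```

```text
t 29.0 p [0.4381 0.2695 0.1627] gap 0.35137468355531454 F [-0.9328 -0.1888  0.1163]
q [ 1.1469  0.0933 -0.7847  0.4407 -1.0257  2.8374]
[[ 0.2648  0.4865  0.8326]
 [ 0.9643 -0.1246 -0.2338]
 [-0.0101  0.8648 -0.5021]]
side [{'point': [0.4801, 0.2583, 0.1416], 'conf': 0.93}]
wrist [{'point': [0.473, 0.2659, 0.1423], 'conf': 0.58}]
top [{'point': [0.4784, 0.2588, 0.1395], 'conf': 0.7}]
dp [ 0.0603 -0.0145 -0.0348] dr [ 0.5284 -0.2501  0.3032] minrows 1.7
```

View pics/wrist19.png

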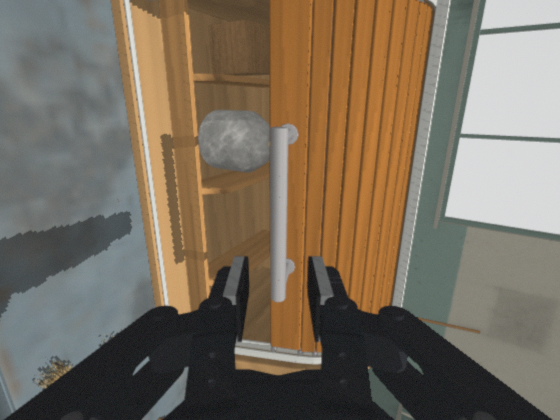

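Request:
{"fn": "move_arm", "kwargs": {"targets": [0.03,0.014,-0.0035,-0.008,0.1,0,0,0.03,0.014,-0.0035,-0.008,0.1,0,0,0.03,0.014,-0.003,-0.008,0.1,0,0,0.03,0.012,-0.003,-0.007,0.1,0,0,0.03,0.0085,-0.002,-0.0045,0,0,0,0.03,0,0,0,0,0,0,0.006,0,0,0,0,0,0,0.006,0,0,0,0,0,0,0.006,0,0,0,0,0,0,0.006,0,0,0,0,0,0]}}

```text
t: 30.13
position: [0.4999, 0.2551, 0.1275]
eef_rot: [[0.263, 0.486, 0.833], [0.965, -0.13, -0.229], [-0.003, 0.864, -0.503]]
ft_force: [-1.4, -2.0, -0.4]
finger_gap: 0.111
```

```bash
python3 st.py; python3 rodest.py
python3 - <<'E'
from h import *
c=read_camera("wrist"); cv2.imwrite("pics/w20.png",c["frame"])
E
```

```text
t 30.1333 p [0.4999 0.2551 0.1275] gap 0.11121176586891134 F [-1.3654 -2.0365 -0.3758]
q [ 0.9887  0.1524 -0.8794  0.0516 -0.9651  2.5649]
[[ 0.2633  0.4861  0.8333]
 [ 0.9647 -0.1296 -0.2292]
 [-0.0034  0.8643 -0.503 ]]
d 0.021 rod in store [-0.1273  0.0002  0.138 ] arc th 76.61822709467042 r 0.12979698834712564 s 0.10402656392256376
d 0.025 rod in store [-0.1307  0.0003  0.1401] arc th 76.12197548102745 r 0.13363082752542002 s 0.10484938025732221
```

View pics/w20.png

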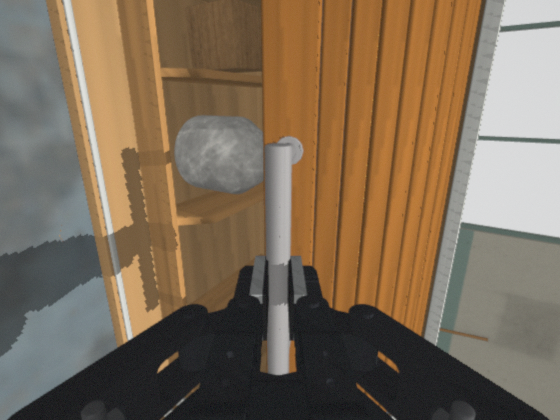

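Request:
{"fn": "move_arm", "kwargs": {"targets": [0.006,-0.0028,0.0008,-0.008,0,0.3,0,0.006,-0.0028,0.0007,-0.008,0,0.3,0,0.006,-0.0028,0.0008,-0.008,0,0.3,0,0.006,-0.0028,0.0007,-0.008,0,0.3,0,0.006,-0.0028,0.0008,-0.008,0,0.3,0,0.006,-0.0028,0.0007,-0.008,0,0.3,0,0.006,-0.0028,0.0008,-0.008,0,0.3,0,0.006,-0.0028,0.0007,-0.008,0,0.3,0,0.006,-0.0028,0.0008,-0.008,0,0.3,0,0.006,-0.0028,0.0007,-0.008,0,0.3,0]}}

```text
t: 31.02
position: [0.4719, 0.2624, 0.0464]
eef_rot: [[0.263, 0.531, 0.805], [0.965, -0.13, -0.23], [-0.018, 0.837, -0.546]]
ft_force: [-2.7, -3.7, 4.6]
finger_gap: 0.104
```

```bash
python3 st.py; python3 rodest.py
python3 - <<'E'
from h import *
c=read_camera("side"); cv2.imwrite("pics/s21.png",cv2.resize(c["frame"][110:310,110:370],None,fx=3,fy=3,interpolation=cv2.INTER_CUBIC))
E
```

```text
t 31.0167 p [0.4719 0.2624 0.0464] gap 0.10391720855803965 F [-2.6854 -3.707   4.5617]
q [ 1.0385  0.3053 -0.9128 -0.0155 -0.945   2.6763]
[[ 0.2632  0.5311  0.8054]
 [ 0.9646 -0.1297 -0.2297]
 [-0.0176  0.8373 -0.5465]]
d 0.021 rod in store [-0.1556  0.0002  0.0579] arc th 107.95637606798617 r 0.16256600554911488 s 0.052065945221403925
d 0.025 rod in store [-0.159   0.0002  0.0601] arc th 106.8763898146597 r 0.16510783417082303 s 0.05385663024110224
```

View pics/s21.png

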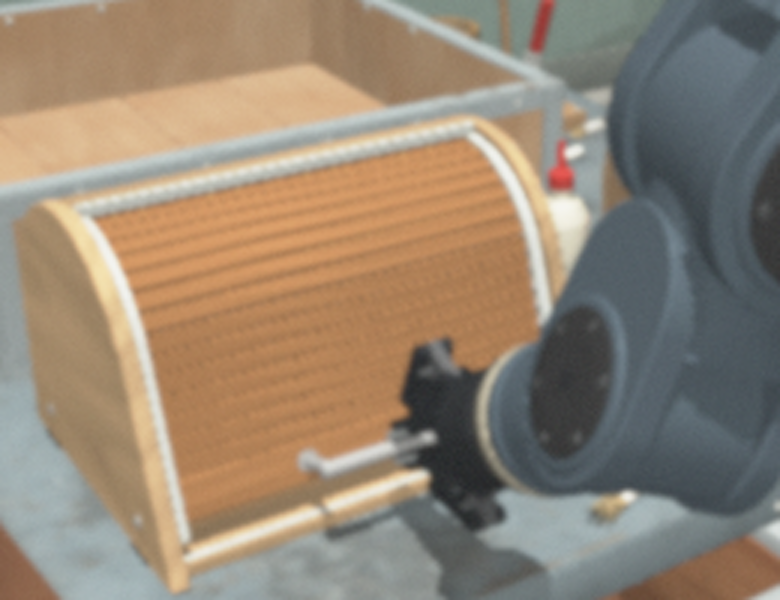

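Request:
{"fn": "move_arm", "kwargs": {"targets": [0.006,-0.0012,0.0003,-0.0035,0,0,0,0.006,-0.0012,0.0003,-0.0035,0,0,0,0.006,-0.0012,0.0003,-0.0035,0,0,0,0.006,-0.0012,0.0003,-0.0035,0,0,0,0.006,-0.0007,0.0002,-0.002,0,0,0,0.006,0,0,0,0,0,0,0.006,0,0,0,0,0,0,0.006,0,0,0,0,0,0,0.006,0,0,0,0,0,0,0.006,0,0,0,0,0,0]}}

```text
t: 31.9
position: [0.4663, 0.2638, 0.0307]
eef_rot: [[0.263, 0.532, 0.805], [0.965, -0.129, -0.229], [-0.018, 0.837, -0.547]]
ft_force: [-6.9, -1.2, -1.7]
finger_gap: 0.108
```

```bash
python3 st.py; python3 rodest.py
python3 - <<'E'
from h import *
c=read_camera("side"); cv2.imwrite("pics/s22.png",cv2.resize(c["frame"][110:310,110:370],None,fx=3,fy=3,interpolation=cv2.INTER_CUBIC))
print(spot_point("side","rod")[:1])
E
```

```text
t 31.9 p [0.4663 0.2638 0.0307] gap 0.10837805262008 F [-6.9487 -1.2383 -1.6647]
q [ 1.0519  0.342  -0.9228 -0.0448 -0.9487  2.6974]
[[ 0.2625  0.5321  0.805 ]
 [ 0.9648 -0.1294 -0.2291]
 [-0.0177  0.8368 -0.5473]]
d 0.021 rod in store [-0.1614  0.      0.0422] arc th 112.30182413332757 r 0.17335346762287082 s 0.04486091948101453
d 0.025 rod in store [-0.1647  0.0001  0.0444] arc th 111.22674491032899 r 0.17565065273512584 s 0.04664346833631976
[{'point': [0.4464, 0.2705, 0.0457], 'conf': 0.81}]
```

View pics/s22.png

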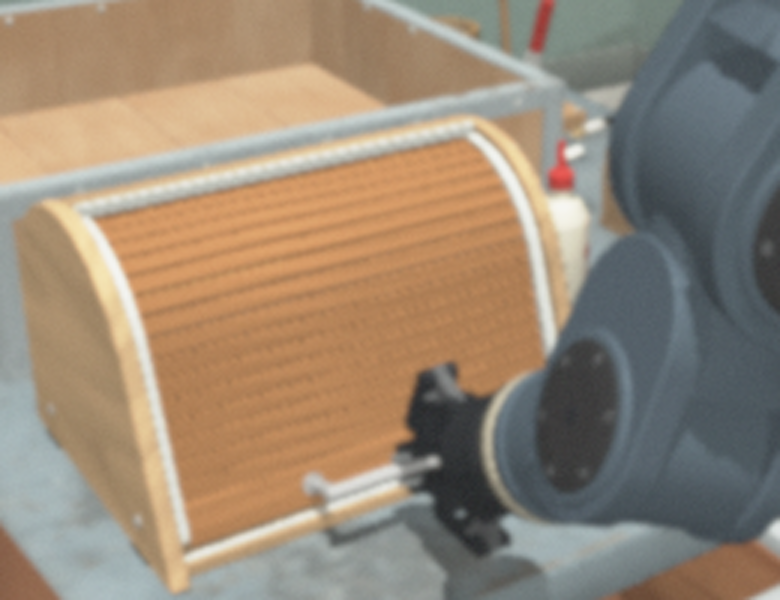

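Request:
{"fn": "move_arm", "kwargs": {"targets": [0.006,-0.0005,0.0001,-0.0015,0,0,0,0.006,-0.0005,0.0001,-0.0015,0,0,0,0.006,-0.0003,0.0001,-0.001,0,0,0,0.006,0,0,0,0,0,0,0.006,0,0,0,0,0,0,0.006,0,0,0,0,0,0,0.006,0,0,0,0,0,0,0.006,0,0,0,0,0,0,0.006,0,0,0,0,0,0,0.006,0,0,0,0,0,0]}}

```text
t: 32.83
position: [0.4658, 0.2643, 0.0279]
eef_rot: [[0.264, 0.529, 0.806], [0.964, -0.131, -0.23], [-0.016, 0.838, -0.545]]
ft_force: [-0.4, -2.3, 5.7]
finger_gap: 0.106
```

```bash
python3 st.py
```

```text
t 32.8333 p [0.4658 0.2643 0.0279] gap 0.10637047430803431 F [-0.4208 -2.3241  5.7351]
q [ 1.0549  0.3513 -0.9241 -0.0532 -0.9521  2.7027]
[[ 0.2636  0.5295  0.8063]
 [ 0.9645 -0.1306 -0.2296]
 [-0.0163  0.8382 -0.5451]]
```

Request:
{"fn": "move_arm", "kwargs": {"targets": [0.006,-0.0005,0.0001,-0.0015,0,0,0,0.006,-0.0005,0.0001,-0.0015,0,0,0,0.006,0,0,0,0,0,0,0.006,0,0,0,0,0,0,0.006,0,0,0,0,0,0,0.006,0,0,0,0,0,0,0.006,0,0,0,0,0,0,0.006,0,0,0,0,0,0,0.006,0,0,0,0,0,0,0.006,0,0,0,0,0,0]}}

```text
t: 33.67
position: [0.465, 0.2648, 0.0252]
eef_rot: [[0.264, 0.529, 0.807], [0.964, -0.131, -0.229], [-0.015, 0.838, -0.545]]
ft_force: [-1.2, -2.7, 7.7]
finger_gap: 0.107
```

```bash
python3 st.py;  python3 - <<'E'
from h import *
c=read_camera("side"); cv2.imwrite("pics/s23.png",cv2.resize(c["frame"][190:310,150:330],None,fx=4,fy=4,interpolation=cv2.INTER_CUBIC))
print(spot_point("side","rod")[:1])
E
```

```text
t 33.6667 p [0.465  0.2648 0.0252] gap 0.10715396279437789 F [-1.2343 -2.6863  7.7268]
q [ 1.0574  0.3586 -0.9255 -0.0592 -0.9532  2.7068]
[[ 0.2638  0.529   0.8066]
 [ 0.9645 -0.1312 -0.2293]
 [-0.0155  0.8384 -0.5448]]
[{'point': [0.4469, 0.2708, 0.0429], 'conf': 0.92}]
```

View pics/s23.png

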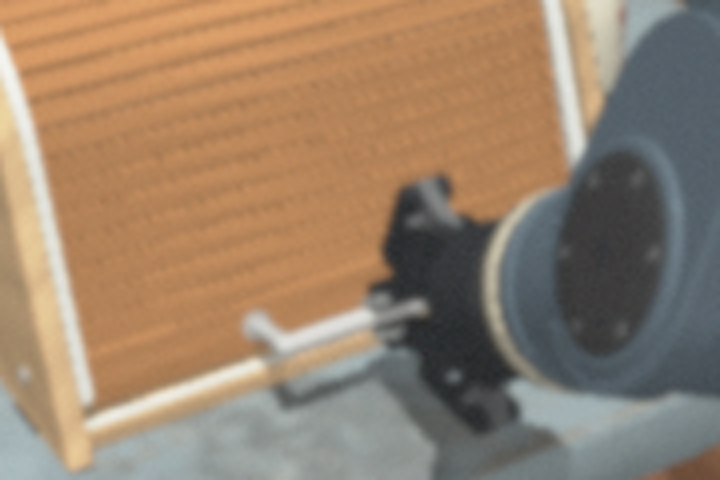

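Run:
```python
from h import *
a=cv2.imread("pics/side0.png"); c=read_camera("side"); b=c["frame"]; cv2.imwrite("pics/side24.png",b)
def m(x0,y0,x1,y1):
    t=cv2.resize(a[y0:y1,x0:x1],None,fx=8,fy=8,interpolation=cv2.INTER_CUBIC)
    s=cv2.resize(b[y0-8:y1+8,x0-8:x1+8],None,fx=8,fy=8,interpolation=cv2.INTER_CUBIC)
    r=cv2.matchTemplate(s,t,cv2.TM_CCOEFF_NORMED); _,v,_,l=cv2.minMaxLoc(r); return (l[0]/8-8,l[1]/8-8,v)
print("post",m(207,262,232,284)); print("fixed cheek",m(160,280,185,300)); print("rod",m(222,262,240,280))
f=[proj(c,np.array([.442+.33*d,.2705-.0886*d,.047+.94*d])) for d in (0,.01)];print("px per 10mm",f[1]-f[0])
```

```text
post (-0.375, 0.5, 0.910798966884613)
fixed cheek (-0.125, -0.125, 0.9904929995536804)
rod (0.875, 0.875, 0.9556682705879211)
px per 10mm [-0.8799 -4.5673]
```

Request:
{"fn": "move_arm", "kwargs": {"targets": [0.019,0,0,0,0,0,0,0.019,0,0,0,0,0,0,0.022,0,0,0.002,0,0,0,0.024,0,0,0.001,0,0,0,0.024,-0.004,0.001,0.0027,0,0,0,0.024,-0.008,0.0023,0.0055,0,0,0,0.024,-0.012,0.0034,0.008,0,0,0,0.024,-0.016,0.0045,0.011,0,0,0,0.024,-0.016,0.0045,0.011,0,0,0,0.024,-0.016,0.0045,0.011,0,0,0]}}

```text
t: 34.65
position: [0.3917, 0.2845, 0.0773]
eef_rot: [[0.264, 0.53, 0.806], [0.964, -0.13, -0.23], [-0.017, 0.838, -0.546]]
ft_force: [-0.7, -0.4, -0.1]
finger_gap: 0.282
```

```bash
python3 st.py;  python3 - <<'E'
from h import *
a=cv2.imread("pics/side0.png"); c=read_camera("side"); b=c["frame"]; cv2.imwrite("pics/side25.png",b)
def m(x0,y0,x1,y1):
    t=cv2.resize(a[y0:y1,x0:x1],None,fx=8,fy=8,interpolation=cv2.INTER_CUBIC)
    s=cv2.resize(b[y0-8:y1+8,x0-8:x1+8],None,fx=8,fy=8,interpolation=cv2.INTER_CUBIC)
    r=cv2.matchTemplate(s,t,cv2.TM_CCOEFF_NORMED); _,v,_,l=cv2.minMaxLoc(r); return (l[0]/8-8,l[1]/8-8,v)
print("post",m(207,262,232,284)); print("fixed cheek",m(160,280,185,300)); print("rod",m(222,262,240,280))
print(spot_point("side","rod")[:1])
E
```

```text
t 34.65 p [0.3917 0.2845 0.0773] gap 0.281572373913277 F [-0.7275 -0.3713 -0.098 ]
q [ 1.2507  0.2593 -0.8084  0.4383 -0.9919  3.0441]
[[ 0.2636  0.5305  0.8057]
 [ 0.9645 -0.1303 -0.2297]
 [-0.0169  0.8376 -0.546 ]]
post (0.0, 0.0, 0.9975356459617615)
fixed cheek (0.0, 0.0, 0.997934103012085)
rod (0.125, 0.0, 0.9975283741950989)
[{'point': [0.4437, 0.2697, 0.0437], 'conf': 0.78}]
```

View pics/side25.png

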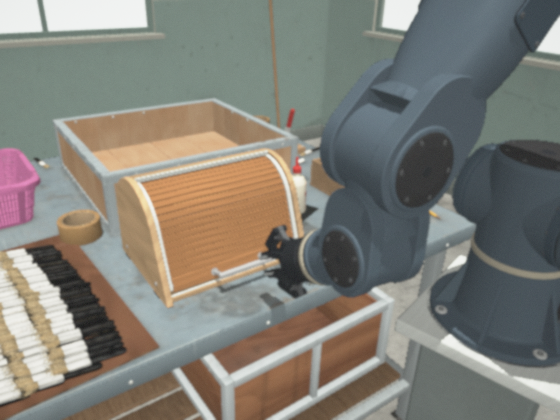

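Run:
```python
from h import *
c=read_camera("top"); cv2.imwrite("pics/top26.png",c["frame"])
for t in ("bottle_mid","glue_mat","tin_can"): print(t,spot_point("top",t)[:1],spot_point("side",t)[:1])
```

```text
bottle_mid [{'point': [0.5777, -0.0613, 0.0824], 'conf': 0.74}] []
glue_mat [{'point': [0.5814, -0.0633, 0.002], 'conf': 0.63}] [{'point': [0.5805, -0.0631, 0.0016], 'conf': 0.71}]
tin_can [{'point': [0.4048, -0.1254, 0.0038], 'conf': 0.76}] []
```

View pics/top26.png

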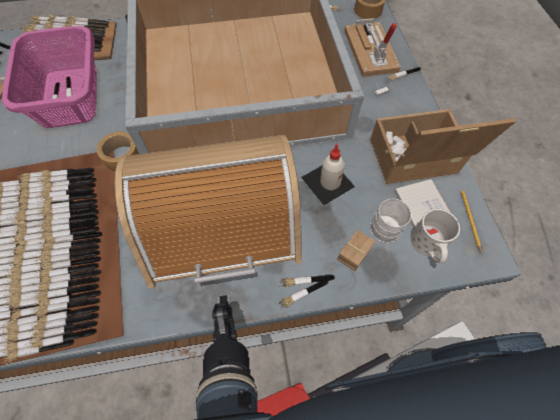

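The top picture shows the bottle upright on the mat at (332,172), the door shut with its rod at (226,272), and the tin at (391,220) and brushes at (308,288) unmoved. The gripper is clear of everything.

```bash
python3 -c "
from h import *
print(robot.sign_off())"
```

```text
the job is handed in; nothing more can be done
None
```

The job is done and handed in at about 35 s. The door was rolled all the way back, the bottle was stood upright on the mat, and the door was rolled shut and pressed home.

**Last checks**
- **Bottle:** its middle measured (0.578, -0.061, 0.082), against a mat centre of (0.581, -0.063). It is upright within what the camera shows.
- **Door:** in the side picture the rod and its post match the starting shut picture to within 0.1 pixel.
- **Other things:** the tin and brushes sit where they were in the top picture. I last saw the oil can in its place before the door closed. The gripper was clear of everything, and the force reading was near zero.

**What did not go smoothly**
- **Opening:** the first pull slipped off the rod before the door moved. I gripped deeper, and that pull worked.
- **Closing:** the rod came out of the fingers about halfway. I gripped it again and finished from there.
- **Rail force:** one reading while opening reached about 45 N at the wrist, below the 120 N limit.
- **Bottle grip:** the fingers closed to about 43–45 mm instead of 52, so they probably held the bottle by its shoulder. It did not slip.
- **Final press:** the fingers went down a few millimetres further than I expected at 6 to 8 N. The position after letting go still matches the shut picture.

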